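Dock and lock the wand scanners for the night

ROBOT

A 6-joint arm with a two-finger parallel gripper is mounted at the origin on the work surface. World frame = base frame: x ahead of the robot, y to its left, z up, the work surface at z = 0. Lengths are in m, angles in rad, forces in N, time in s.
With the tool pointing down it reaches from about 0.325 to 0.775 m from the base axis. Payload 5.5 kg.
Tool frame: the origin (TCP) lies midway between the tips of the shut fingers; the grasp point (between the pads) lies 19 mm behind it (r.tcp_to_grasp is the distance from the TCP to the grasp point, in m); z points along the fingers, y is the line along which they close (so a half turn about z gives the same grasp; the last joint's range is limited). The gripper opens to 88 mm and grips with 3 to 60 N. Pads are 20 mm wide; open, the fingers measure 115 mm over their backs; the gripper's body (75 mm by 178 mm) begins 61 mm behind the grasp point.
Start: joints at [1.127, 0.091, 1.231, -0, 1.82, -0.057], TCP at [0.226, 0.556, 0.186] pointing down, gripper open.
Joint ranges: [-2.87, 2.87], [-0.86, 2.18], [0.17, 2.46], [-1.51, 4.65], [0.06, 2.69], [-2.65, 2.65]. Speed limits (rad/s): [2.57, 2.57, 3.01, 3.14, 3.14, 3.14].

INTERFACE

Orientations are given as a unit quaternion [x, y, z, w].
In Python, from workcell import r, capture, camera_info gives the robot as it stands.
- The arm moves only by the shell command python3 -m crank 'ROWS' [OPENING]. ROWS is a JSON object whose one key "series" holds one flat list of numbers, 6 for each row, row after row: the shift along the tool's x, y, z in units of 60 mm (1.0 is 60 mm), then the turn, a rotation vector about the tool's x, y, z in units of 6 degrees (1.0 is 6 degrees). A call has 1 to 5 rows; each row shifts and turns the commanded pose from where the row before left it, along the tool's axes as they then stand; what a row does not reach is not made up. A row lasts 1/8 s, in which the tool goes at most 62.5 mm and 10.7 degrees, less where a joint would pass 70% of its speed; a pose out of reach is approached as far as the arm can. A call is refused whole if a number of a shift passes 1 or a number of a turn 1, either way. A call with a gripper value outside its range is refused whole. OPENING is the finger opening in mm, from 0 to 87.8, set as the call begins (- or left out, the last holds). The fingers move at their own pace and stop on an object; the grip force is fixed at half the most. Time passes only in rows, so rows that do not move let the fingers close. It gives the time, the measured TCP pose, the force, the opening and the grip force at its end, in the units of the state.
- r.get_state(): the state, without advancing time (a new reading comes with each control period).
- capture(name): name is "scene" or "top" or "wrist"; returns the picture (400x640x3 uint8, red, green, blue); there is no depth.
- camera_info(name): a dict with "fovy" (degrees; the focal length in pixels is half the picture's height over the tangent of half this angle, whatever the lens; pixels are square), "cx", "cy" (the principal point, pixels), "distortion" ([k1, k2, p1, p2, k3] as OpenCV has them; the pictures are not rectified), "R" (3x3) and "t" (3): a world point X has camera coordinates R X + t. Camera axes: x right, y down, z forward; pixel columns grow to the right and rows downward; lengths in m; the calibration is good to about 2 mm. A picture is of the moment at which its call begins: read the wrist's pose just before it. camera_info takes no time and is no camera call; for the wrist camera it gives the pose at the moment of the call.
- r.job_done(): hands the job in; it is judged then, once.
The state is a dict: "time_s": time; "qpos": joint angles; "qvel": joint speeds; "joint_torque": joint torques, N m; "ee_pos": TCP position; "eef_rot": TCP orientation; "wrist_force": force on the tool from outside, world axes, zero at the start; "moment": the same for the moment, N m; "grip_width": finger opening in m; "finger_force": force on a finger pad.
Only numpy, scipy, OpenCV 4.12 (cv2) and the standard library are available. Lean on these libraries where they do the work, as an engineer would, in place of code of your own. Each camera call takes 0.05 s, during which the arm holds its last target. There are 200 camera calls.

TASK

Put the wand scanners that lie on the desk on overnight charge. Slide the dock's charge-level slider fully to off and pull the lock bar fully open; then drop every wand foot-down into a well of its own until it is fully home, and with all of them in, slide the lock bar fully shut. Only then slide the level slider to the overnight mark, the broad bar on its scale, and leave the other things on the desk as they are.

Things in the scene. Friction and masses are not known exactly. Their poses are not given: they have to be found in the camera images.
- dock: charging dock, fixed on the desk; origin on the desk under the middle of its row of wells, own x away from the robot, y along the row, z up. Body x -97 to +31, y -126 to +126 mm; deck 85 mm high. Four square wells at x = 0, y = -81, -27, 27, 81 mm: 33 x 33 mm, 75 mm deep (floor 10 mm above the desk). A seated wand stands foot down, its head end 70 mm above the deck
- lock_bar (a joint): position of the steel lock bar (on the deck, top 8 mm above it) along the dock's +y, m: 0 = locked, 0.027 = open, stops at both. Open, it leaves 37 mm over every well; locked, pairs of teeth with a 20 mm gap cross every well and pass round the waist of a seated wand, so it shuts only when the wands are fully down. Stays where left; slides with about 3 N
- lock_tab (a point): centre of the top of the lock bar's upright black finger tab at the dock's +y end (dock x = 0, y = 130 mm when locked): 16 mm thick along the dock's x, 28 mm along y, 34 mm tall, top 42 mm above the deck; moves with the bar
- level (a joint): position of the charge-level slider along the dock's +y, m: 0 = off (stop at the dock's -y end), 0.070 = overnight charge, 0.100 = the other stop. It stays where left; slides with about 2 N
- level_cap (a point): centre of the top of the level slider's black cap with white pointer line, on the dock's front panel (dock x = -66 mm, y = -50 mm at off): 18 mm along the dock's y, 26 mm along x, underside 5 mm and top 32 mm above the deck; moves with the slider
- overnight_mark (a point): the overnight mark: the one broad black bar (5 mm wide, on both sides of the track, among thin ticks) on the level slider's scale, at deck height; the slider is on it when cap and mark have the same y in the dock's frame
- wand1: wand scanner, a straight bar 145 mm long, 28 x 28 mm square, about 85 g, all alike; None if not there this time. Origin at its middle on its axis; own +x runs along it towards the dark FOOT end (two brass contacts), -x towards the grey HEAD end (red scan window). At the start it lies flat (axis 14 mm up, own z up); yaw 0 = head straight towards the robot (-x), yaw -1.0 to 0.25 at the start
- wand1_foot (a point): middle of the foot-end face of wand1 (own x = +72.5 mm). Along the wand's own x, mm: head section -72.5 to -14.5, 28 x 28 with flat sides (grip here); steel waist 12 x 12 to -1.5; foot section 28 x 28 to 62.5; reduced tip 21 x 21 to 72.5
- wand2: wand scanner, a straight bar 145 mm long, 28 x 28 mm square, about 85 g, all alike; None if not there this time. Origin at its middle on its axis; own +x runs along it towards the dark FOOT end (two brass contacts), -x towards the grey HEAD end (red scan window). At the start it lies flat (axis 14 mm up, own z up); yaw 0 = head straight towards the robot (-x), yaw -1.0 to 0.25 at the start
- wand2_foot (a point): middle of the foot-end face of wand2 (own x = +72.5 mm). Along the wand's own x, mm: head section -72.5 to -14.5, 28 x 28 with flat sides (grip here); steel waist 12 x 12 to -1.5; foot section 28 x 28 to 62.5; reduced tip 21 x 21 to 72.5
- wand3: wand scanner, a straight bar 145 mm long, 28 x 28 mm square, about 85 g, all alike; None if not there this time. Origin at its middle on its axis; own +x runs along it towards the dark FOOT end (two brass contacts), -x towards the grey HEAD end (red scan window). At the start it lies flat (axis 14 mm up, own z up); yaw 0 = head straight towards the robot (-x), yaw -1.0 to 0.25 at the start
- wand3_foot (a point): middle of the foot-end face of wand3 (own x = +72.5 mm). Along the wand's own x, mm: head section -72.5 to -14.5, 28 x 28 with flat sides (grip here); steel waist 12 x 12 to -1.5; foot section 28 x 28 to 62.5; reduced tip 21 x 21 to 72.5
- wand4: wand scanner, a straight bar 145 mm long, 28 x 28 mm square, about 85 g, all alike; None if not there this time. Origin at its middle on its axis; own +x runs along it towards the dark FOOT end (two brass contacts), -x towards the grey HEAD end (red scan window). At the start it lies flat (axis 14 mm up, own z up); yaw 0 = head straight towards the robot (-x), yaw -1.0 to 0.25 at the start
- wand4_foot (a point): middle of the foot-end face of wand4 (own x = +72.5 mm). Along the wand's own x, mm: head section -72.5 to -14.5, 28 x 28 with flat sides (grip here); steel waist 12 x 12 to -1.5; foot section 28 x 28 to 62.5; reduced tip 21 x 21 to 72.5
- stapler: black stapler, 145 x 36 x 55 mm, lying along its x; bystander, origin at the centre of its underside
- mug: white mug, 80 mm across, 90 mm high, handle at its +y; bystander, origin at the centre of its underside
- tape: heavy tape dispenser, 150 x 60 x 86 mm, long along its x; bystander, origin at the centre of its underside
- stamp: wooden rubber stamp, 42 mm across, 72 mm high; bystander, origin at the centre of its underside
- clips: black bowl for clips, 90 mm across, 32 mm high; bystander, origin at the centre of its underside
- notes: block of sticky notes, 76 x 76 x 25 mm; bystander, origin at the centre of its underside
Mind the look-alikes: they are no part of the job. What is shaped like the wand4 but green or white is not meant.

How it is judged:
On the way, in this order (a step that is already met when the one before it is completed fails the run):
1. the level slider is at off and the lock bar is fully open (value of joint level below 0.006 m and value of joint lock_bar above 0.023 m), for 0.2 s.
2. every wand stands foot-down and fully home in a well, with the slider still at off (z of each of wand1_foot, wand2_foot, wand3_foot, wand4_foot in the frame of dock below 0.015 m and x of wand1_foot in the frame of dock between -0.01 and 0.01 m and z of each of wand1, wand2, wand3, wand4 in the frame of dock above 0.079 m and x of wand2_foot in the frame of dock between -0.01 and 0.01 m and x of wand3_foot in the frame of dock between -0.01 and 0.01 m and x of wand4_foot in the frame of dock between -0.01 and 0.01 m and value of joint level below 0.006 m), for 0.3 s.
3. the lock bar is fully shut over the seated wands, with the slider still at off (all of step 2 and value of joint lock_bar below 0.004 m), for 0.2 s.
4. the level slider is on the overnight mark (value of joint level between 0.065 and 0.075 m and value of joint lock_bar below 0.004 m), for 0.2 s.
At the end, for the whole second after the job is handed in: Every wand present stands foot-down in a well (foot within 5 mm of the well floor), at rest, the lock bar is within 4 mm of shut and the level slider within 5 mm of the overnight mark (all of step 4 and z of each of wand1_foot, wand2_foot, wand3_foot, wand4_foot in the frame of dock below 0.015 m and x of wand1_foot in the frame of dock between -0.01 and 0.01 m and z of each of wand1, wand2, wand3, wand4 in the frame of dock above 0.079 m and x of wand2_foot in the frame of dock between -0.01 and 0.01 m and x of wand3_foot in the frame of dock between -0.01 and 0.01 m and x of wand4_foot in the frame of dock between -0.01 and 0.01 m and linear speed of each of wand1, wand2, wand3, wand4 below 0.02 m/s); the robot touches nothing.
It fails at once if a bystander is shifted more than 4 cm (distance of any of stapler, mug, tape, stamp, clips, notes from where it was at the start of the episode above 0.04 m).
It fails at once if a bystander is tipped over (angle between any of stapler, mug, tape, stamp, clips, notes's own z axis and vertical above 0.5 rad).
Of wand1, wand2, wand3, wand4 only 3 to 4 are there at a start; the rules pass over those that are not, and their reading is None.
At some moment in a run one of wand1, wand2, wand3, wand4 may be knocked a few centimetres aside while the robot is not near it.
Once in a run the grip may slacken for a moment while it holds something.
It also fails if it takes over 210 s, if anything falls off the work surface, if the arm or the gripper's body presses on something with over 40 N, if the wrist force passes 120 N, or if a joint passes its speed limit or range.

## Working session

There is one attempt and no reset: what is moved stays moved. The work goes in short steps, Python scripts to look and compute and a shell command to move; the robot and the scene stay as the last step left them, time stands still between calls to the robot, and variables do not carry over. Pictures are saved under pics/ and viewed, at most 14 in all, crops included, and the job is handed in when it is done.

```bash
mkdir -p pics; ls
python3 - <<'E'
from workcell import r,capture,camera_info
import cv2
for n in ("scene","top"):
    im=capture(n); cv2.imwrite(f"pics/{n}0.png",im[:,:,::-1]); print(n,camera_info(n))
print(camera_info("wrist")); print(r.get_state())
E
```

```text
pics
scene {'fovy': 51.107039216494954, 'cx': 319.25593346380646, 'cy': 199.57273337480925, 'distortion': array([-0.00194219,  0.        ,  0.        ,  0.        ,  0.        ]), 'R': array([[ 0.64773988,  0.76182348,  0.00761815],
       [ 0.50093468, -0.41834282, -0.75766334],
       [-0.57401872,  0.49458495, -0.65260113]]), 't': array([-0.2861993 , -0.26647716,  1.78339782])}
top {'fovy': 54.377119086638686, 'cx': 315.6093596670897, 'cy': 196.83859224402875, 'distortion': array([-0.0818636,  0.       ,  0.       ,  0.       ,  0.       ]), 'R': array([[-0.03005147, -0.99954122, -0.00377651],
       [-0.97804877,  0.03018429, -0.20617837],
       [ 0.20619777, -0.00250235, -0.97850714]]), 't': array([-0.08572764,  0.58065396,  1.04031053])}
{'fovy': 63.81348737609237, 'cx': 323.2859586706941, 'cy': 202.9730503176251, 'distortion': array([-0.06182099,  0.        ,  0.        ,  0.        ,  0.        ]), 'R': array([[ 0.37671774,  0.9263261 , -0.00192495],
       [ 0.89874004, -0.36499411,  0.24299308],
       [ 0.22438823, -0.09326984, -0.97002611]]), 't': array([-0.60017519, -0.02896308,  0.38943   ])}
{'time_s': 0.1, 'qpos': array([ 1.12729136e+00,  9.17672351e-02,  1.23174495e+00,  4.13950151e-06,
        1.81979961e+00, -5.67106085e-02]), 'qvel': array([ 8.32678808e-04, -7.48775661e-04, -1.44710065e-03,  6.97178049e-04,
       -1.54628729e-03, -2.99738629e-05]), 'joint_torque': array([ 2.15466949e-03, -4.47854733e+01, -4.07572567e+01,  6.99605397e-02,
        2.82598869e-02, -8.84946780e-05]), 'ee_pos': array([0.22619895, 0.5553765 , 0.18454137]), 'eef_rot': array([ 1.92193272e-01,  9.81356718e-01, -8.32327347e-04, -2.14694415e-04]), 'wrist_force': array([ 0.02376084,  0.77196368, -0.13760915]), 'moment': array([ 0.0235214 ,  0.0339664 , -0.00552692]), 'finger_force': 0.0, 'grip_width': 0.08771313064669065}
```

View pics/top0.png

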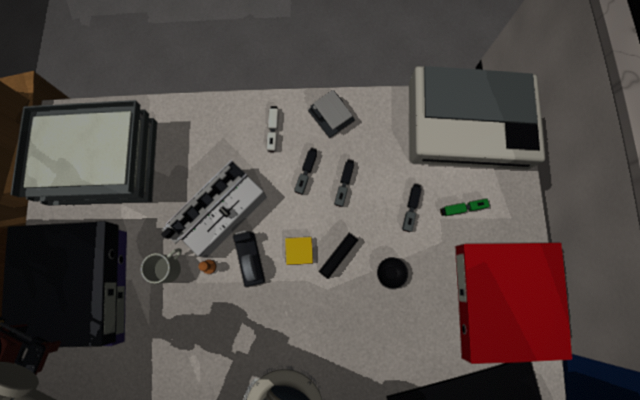

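View pics/scene0.png

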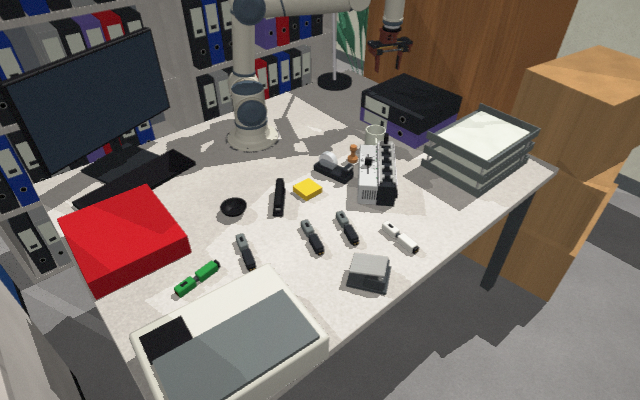

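Top view: the candidates are grey/black wands at (306,170), (345,183) and (412,207). The look-alikes are a white one (272,128), a green one (465,207) and the black stapler/tape at (338,255) and (248,258). I choose the three grey ones with dark feet, and check them in a close crop along with the dock.

```bash
cat > h.py <<'E'
import numpy as np, cv2
from workcell import r,capture,camera_info
from scipy.spatial.transform import Rotation as Ro
def K(ci):
    f=200/np.tan(np.radians(ci["fovy"])/2)
    return np.array([[f,0,ci["cx"]],[0,f,ci["cy"]],[0,0,1]])
def ray(ci,px):
    px=np.asarray(px,float).reshape(-1,1,2)
    n=cv2.undistortPoints(px,K(ci),ci["distortion"]).reshape(-1,2)
    d=np.c_[n,np.ones(len(n))]@ci["R"]
    return -ci["R"].T@ci["t"],d
def plane(ci,px,z):
    o,d=ray(ci,px); return o+d*((z-o[2])/d[:,2])[:,None]
def proj(ci,X):
    return cv2.projectPoints(np.asarray(X,float).reshape(-1,1,3),cv2.Rodrigues(ci["R"])[0],ci["t"],K(ci),ci["distortion"])[0].reshape(-1,2)
E
python3 - <<'E'
from h import *
im=cv2.imread("pics/top0.png"); ci=camera_info("top")
a=cv2.resize(im[155:265,155:275],None,fx=5,fy=5,interpolation=cv2.INTER_CUBIC); cv2.imwrite("pics/dockcrop.png",a)
b=cv2.resize(im[140:240,285:435],None,fx=5,fy=5,interpolation=cv2.INTER_CUBIC); cv2.imwrite("pics/wandcrop.png",b)
hsv=cv2.cvtColor(im,cv2.COLOR_BGR2HSV)
m=((hsv[:,:,2]<135)).astype(np.uint8)
n,l,s,c=cv2.connectedComponentsWithStats(m)
for i in range(1,n):
    if 60<s[i,4]<3000:
        print(s[i],c[i].round(1))
for p in [(306,170),(345,183),(412,207),(385,230)]:
    print(p,im[p[1],p[0]], plane(ci,[p],.014).round(3))
E
```

```text
[263 101  22  53 644] [274.4 128. ]
[291 142  32  54 994] [306.5 169.1]
[ 330  153   30   55 1046] [344.1 181. ]
[ 397  178   28   55 1047] [410.6 205.8]
[ 282  219   84   61 2243] [329.9 248.7]
(306, 170) [21 20 17] [[ 0.671 -0.077  0.014]]
(345, 183) [30 28 27] [[ 0.627 -0.192  0.014]]
(412, 207) [24 22 19] [[ 0.548 -0.386  0.014]]
(385, 230) [127 134 141] [[ 0.483 -0.302  0.014]]
```

View pics/dockcrop.png

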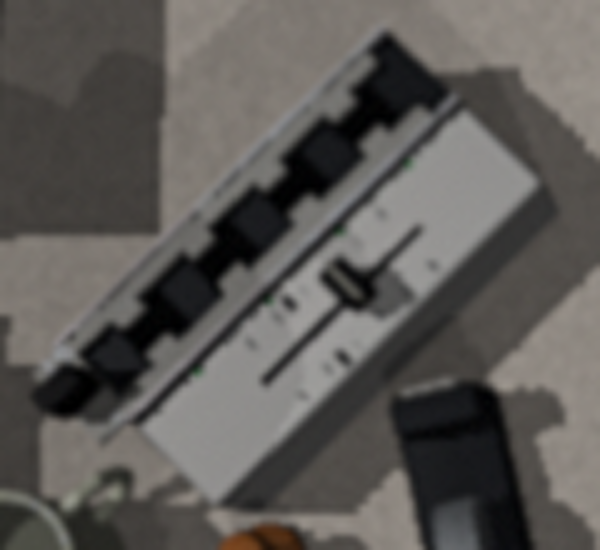

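View pics/wandcrop.png

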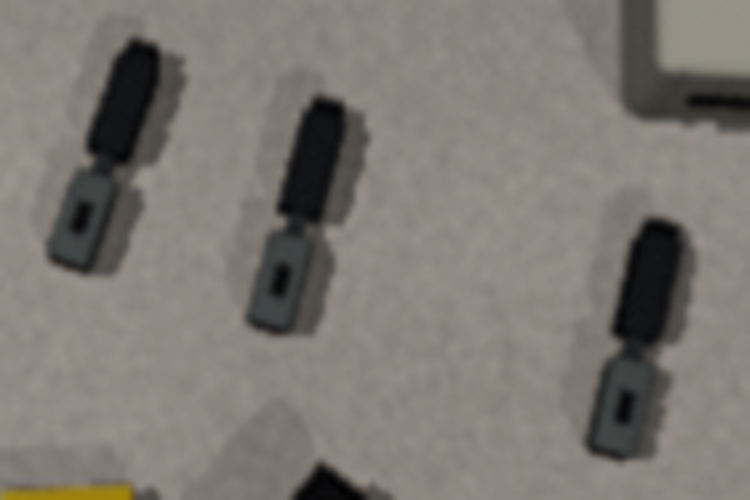

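The crop shows three grey wands (grey head with red-window spot nearest the robot, dark foot away from it), so three are present. On the dock, the tab is near image (167,233), the cap near (225,212), and the broad marks near (213,216) and (224,226).

Run:
```python
from h import *
ci=camera_info("top")
C=lambda L:[(155+u/5,155+v/5) for u,v in L]
A=plane(ci,C([(540,183),(213,503)]),.085); print("corners",A.round(4),np.linalg.norm(A[1]-A[0]))
d=A[1]-A[0]; yaw=np.arctan2(-d[0],d[1]); ex=np.array([np.cos(yaw),np.sin(yaw)]); ey=np.array([-ex[1],ex[0]])
o=A.mean(0)[:2]+.097*ex; print("dock",o,yaw)
def td(P): return (P[:,:2]-o)@np.c_[ex,ey]
print("tab",td(plane(ci,C([(62,388)]),.127)))
print("cap",td(plane(ci,C([(348,283)]),.117)))
print("track",td(plane(ci,C([(263,383),(420,228)]),.085)))
print("marks",td(plane(ci,C([(290,303),(343,357)]),.085)))
im=cv2.imread("pics/top0.png"); v=im.max(2)
m=(v<92).astype(np.uint8); 
n,l,s,c=cv2.connectedComponentsWithStats(m)
for box in [(291,142,323,196),(330,153,360,208),(397,178,425,233)]:
    x0,y0,x1,y1=box
    ids=np.unique(l[y0:y1,x0:x1]); 
    ys,xs=np.where(m[y0:y1,x0:x1]); P=plane(ci,np.c_[xs+x0,ys+y0],.02)[:,:2]
    rect=cv2.minAreaRect((P*1000).astype(np.float32)); 
    foot=P[v[ys+y0,xs+x0]<45]; f=foot.mean(0)-P.mean(0)
    (u,s_,vt)=np.linalg.svd(P-P.mean(0),full_matrices=False); ax=vt[0]*np.sign(vt[0]@f)
    print(np.round(rect[0],1),np.round(rect[1],1),"yaw",np.arctan2(ax[1],ax[0]).round(3))
```

```text
corners [[0.5919 0.0422 0.085 ]
 [0.42   0.2207 0.085 ]] 0.24777826892133728
dock [0.57585586 0.19873223] 0.7666478722687743
tab [[-0.00573544  0.13308776]]
cap [[-0.07086464 -0.01187099]]
track [[-0.06851873  0.06034855]
 [-0.06760234 -0.05956281]]
marks [[-0.04661356  0.01983017]
 [-0.08957348  0.01958189]]
[666.5 -83.6] [ 44.6 147.8] yaw -0.35
[ 625.9 -195.7] [ 41.7 148.1] yaw -0.301
[ 546.2 -388.4] [ 41.3 147.5] yaw -0.301
```

```bash
cat >> h.py <<'E'
import json,os
D=json.load(open("dock.json")) if os.path.exists("dock.json") else dict(o=[.5723,.1952],yaw=.7666)
def dax(): 
    c,s=np.cos(D["yaw"]),np.sin(D["yaw"]); return np.array([c,s]),np.array([-s,c])
def dw(x,y,z): ex,ey=dax(); return np.r_[np.array(D["o"])+x*ex+y*ey,z]
def wd(P): P=np.atleast_2d(P); return (P[:,:2]-D["o"])@np.c_[dax()]
def wd(P): P=np.atleast_2d(P); ex,ey=dax(); return (P[:,:2]-D["o"])@np.c_[ex,ey]
def rot(yang,head=0,tilt=0):
    """tool y horizontal at world angle yang; approach = down tilted by tilt towards world angle head"""
    y=np.array([np.cos(yang),np.sin(yang),0]); a=np.array([np.sin(tilt)*np.cos(head),np.sin(tilt)*np.sin(head),-np.cos(tilt)])
    return Ro.from_matrix(np.c_[np.cross(y,a),y,a])
def plan(p,R,name="",p0=None,R0=None):
    s=r.get_state(); p0=s["ee_pos"] if p0 is None else p0; R0=Ro.from_quat(s["eef_rot"]) if R0 is None else R0
    w=np.degrees((R0.inv()*R).as_rotvec())/6; n=max(1,int(np.ceil(abs(w).max()-.02)))
    d=R.inv().apply(p-p0)/.06; k=max(1,int(np.ceil(abs(d).max()-.005)))
    print(name,f"turn x{n}:",(w/n).round(3),f"shift(after turn) x{k}:",(d/k).round(3)," shift(before) tot",(R0.inv().apply(p-p0)/.06).round(3))
E
python3 - <<'E'
from h import *
s=r.get_state()
R=rot(D["yaw"]-np.pi/2)
plan(dw(-.066,-.012,.22),R,"cap hover")
E
```

```text
cap hover turn x19: [-0.001  0.001  0.999] shift(after turn) x9: [-0.123  0.947 -0.066]  shift(before) tot [-7.343 -4.471 -0.584]
```

```bash
python3 -m crank '{"series":[0,0,-0.5,0,0,1, 0,0,0,0,0,1, 0,0,0,0,0,1, 0,0,0,0,0,1, 0,0,0,0,0,1]}' 50 >/dev/null
python3 -m crank '{"series":[0,0,0,0,0,1, 0,0,0,0,0,1, 0,0,0,0,0,1, 0,0,0,0,0,1, 0,0,0,0,0,1]}' >/dev/null
python3 -m crank '{"series":[0,0,0,0,0,1, 0,0,0,0,0,1, 0,0,0,0,0,1, 0,0,0,0,0,1, 0,0,0,0,0,1]}'>/dev/null
python3 -m crank '{"series":[0,0,0,0,0,1, 0,0,0,0,0,1, 0,0,0,0,0,1, 0,0,0,0,0,1, 0,0,0,0,0,0]}'
python3 -m crank '{"series":[-0.12,0.95,0,0,0,0, -0.12,0.95,0,0,0,0, -0.12,0.95,0,0,0,0, -0.12,0.95,0,0,0,0, -0.12,0.95,0,0,0,0]}'
python3 -m crank '{"series":[-0.12,0.95,0,0,0,0, -0.12,0.95,0,0,0,0, -0.12,0.95,0,0,0,0, -0.12,0.95,0,0,0,0, 0,0,0,0,0,0]}'
python3 - <<'E'
from h import *
im=capture("wrist"); cv2.imwrite("pics/w1.png",im[:,:,::-1])
ci=camera_info("wrist"); print(-ci["R"].T@ci["t"])
plan(dw(-.066,-.012,.22),rot(D["yaw"]-np.pi/2),"cap hover")
E
```

```text
time_s: 2.6
ee_pos: [0.2263, 0.5555, 0.215]
eef_rot: [0.928, 0.374, -0.0, 0.0]
wrist_force: [-0.8, -0.4, 0.5]
grip_width: 0.0496
finger_force: 0.0
time_s: 3.22
ee_pos: [0.3985, 0.3235, 0.2154]
eef_rot: [0.927, 0.375, 0.0, 0.0]
wrist_force: [0.7, -0.7, 0.3]
grip_width: 0.0498
finger_force: 0.0
time_s: 3.85
ee_pos: [0.5362, 0.1374, 0.2143]
eef_rot: [0.928, 0.372, -0.001, 0.0]
wrist_force: [-0.8, -0.2, -0.4]
grip_width: 0.0498
finger_force: 0.0
[0.58268149 0.1860723  0.41374878]
cap hover turn x1: [-0.01   0.012 -0.028] shift(after turn) x1: [-0.01  -0.044 -0.088]  shift(before) tot [-0.01  -0.044 -0.088]
```

View pics/w1.png

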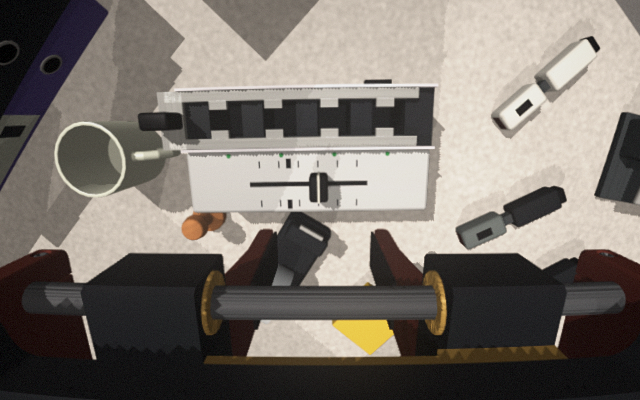

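The wrist view shows the dock with the cap at (319,187), broad marks at (289,163)/(290,204), the tab at (160,121) and the front deck edge from about (196,212) to (429,208).

Run:
```python
from h import *
ci=camera_info("wrist")
A=plane(ci,[(289,163),(290,204)],.085); print("marks",A.round(4),wd(A).round(4))
A=plane(ci,[(250,184),(367,183)],.085); print("track",wd(A).round(4), np.arctan2(*(A[0]-A[1])[[1,0]]) -np.pi/2)
print("cap",wd(plane(ci,[(319,187)],.117)).round(4))
A=plane(ci,[(196,212),(429,208)],.085);print("front",wd(A).round(4))
print("tab",wd(plane(ci,[(160,121)],.127)).round(4))
A=plane(ci,[(170,150),(434,148)],.085);print("mid line",wd(A).round(4))
im=cv2.imread("pics/w1.png"); cv2.imwrite("pics/w1c.png",cv2.resize(im[75:220,130:445],None,fx=2.5,fy=2.5,interpolation=cv2.INTER_CUBIC))
```

```text
marks [[0.529  0.1836 0.085 ]
 [0.4977 0.1536 0.085 ]] [[-0.0392  0.0217]
 [-0.0826  0.0218]]
track [[-0.061   0.063 ]
 [-0.0602 -0.0589]] 0.7726936154227868
cap [[-0.058  -0.0094]]
front [[-0.0912  0.1233]
 [-0.0873 -0.1261]]
tab [[0.0039 0.1305]]
mid line [[-0.025   0.1443]
 [-0.0239 -0.1265]]
```

View pics/w1c.png

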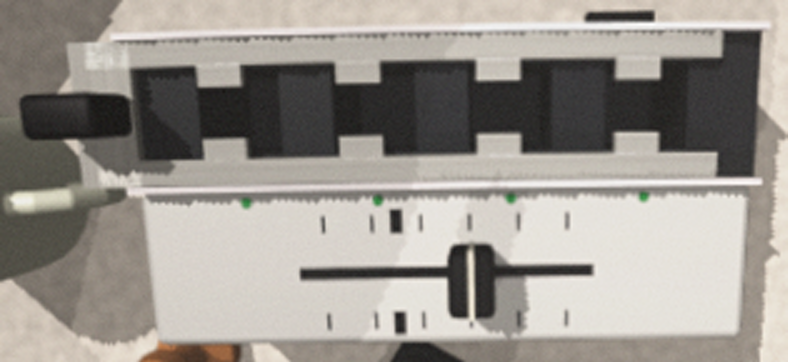

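Run:
```python
from h import *
o=dw(.004,.0015,0)[:2]; json.dump(dict(o=list(o),yaw=.769),open("dock.json","w")); print(o)
import h; h.D=dict(o=list(o),yaw=.769)
plan(dw(-.066,-.011,.093),rot(D["yaw"]-np.pi/2+.0024),"cap")
```

```text
[0.57414056 0.19905517]
cap turn x1: [-0.01   0.012 -0.051] shift(after turn) x3: [ 0.019 -0.028  0.676]  shift(before) tot [ 0.059 -0.081  2.029]
```

```bash
python3 -m crank '{"series":[0.06,-0.08,0.68,0,0,-0.05, 0,0,0.68,0,0,0, 0,0,0.66,0,0,0, 0,0,0,0,0,0]}' 50
python3 -m crank '{"series":[0,0,0,0,0,0, 0,0,0,0,0,0, 0,0,0,0,0,0, 0,0,0,0,0,0]}' 5
python3 -m crank '{"series":[0,0.2,0,0,0,0, 0,0.2,0,0,0,0, 0,0.2,0,0,0,0, 0,0.1,0,0,0,0, 0,0,0,0,0,0]}'
python3 - <<'E'
from h import *
print(wd(r.get_state()["ee_pos"]),r.get_state()["wrist_force"])
E
```

```text
time_s: 4.4
ee_pos: [0.5312, 0.1476, 0.0907]
eef_rot: [0.926, 0.377, -0.003, -0.001]
wrist_force: [-0.2, 0.0, 0.6]
grip_width: 0.0499
finger_force: 0.0
time_s: 4.9
ee_pos: [0.5346, 0.1468, 0.0951]
eef_rot: [0.927, 0.376, 0.001, 0.0]
wrist_force: [-0.1, 0.5, -0.4]
grip_width: 0.0136
finger_force: 0.0
time_s: 5.52
ee_pos: [0.5637, 0.1161, 0.0941]
eef_rot: [0.927, 0.375, -0.0, -0.0]
wrist_force: [0.3, -0.8, -0.5]
grip_width: 0.0051
finger_force: 0.0
[[-0.06522211 -0.05236737]] [ 0.29265686 -0.81176732 -0.52672611]
```

```bash
python3 -m crank '{"series":[0,0,-0.8,0,0,0, 0,0,-0.8,0,0,0, 0,0,-0.6,0,0,0, 0,0,0,0,0,0]}'
python3 - <<'E'
from h import *
im=capture("wrist"); cv2.imwrite("pics/w2.png",im[:,:,::-1])
E
```

```text
time_s: 6.02
ee_pos: [0.5646, 0.1171, 0.2304]
eef_rot: [0.927, 0.376, 0.003, 0.001]
wrist_force: [-0.0, -1.6, -0.4]
grip_width: 0.005
finger_force: 0.0
```

View pics/w2.png

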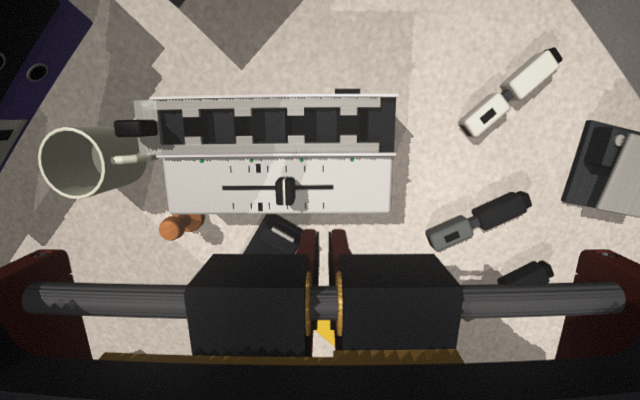

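Run:
```python
from h import *
ci=camera_info("wrist"); s=r.get_state(); R=Ro.from_quat(s["eef_rot"]); p=s["ee_pos"]
print("tcp px",proj(ci,p),"grasp",proj(ci,p-R.apply([0,0,.019])), "cam in tool",R.inv().apply(-ci["R"].T@ci["t"]-p), "optical axis in tool",R.inv().apply(ci["R"][2]))
A=plane(ci,[(258,168),(261,207)],.085); print("marks",wd(A).round(4))
print("cap",wd(plane(ci,[(285,188)],.117)).round(4))
# scene camera check
cs=camera_info("scene"); print(proj(cs,[dw(-.066,-.011,.117),dw(0,.13,.127),p]))
im=capture("scene"); cv2.imwrite("pics/s2.png",cv2.resize(im[60:220,280:480,::-1],None,fx=4,fy=3.75,interpolation=cv2.INTER_CUBIC))
```

```text
tcp px [[324.99654497 227.49282444]] grasp [[325.17394033 237.61283561]] cam in tool [ 0.0662943  -0.00123125 -0.19908541] optical axis in tool [-2.42785812e-01  5.24002439e-04  9.70079778e-01]
marks [[-0.0449  0.0189]
 [-0.088   0.0175]]
cap [[-0.0603 -0.0133]]
[[367.97782543 157.4620094 ]
 [386.20929317 134.80277758]
 [371.15646125 136.83572969]]
```

View pics/s2.png

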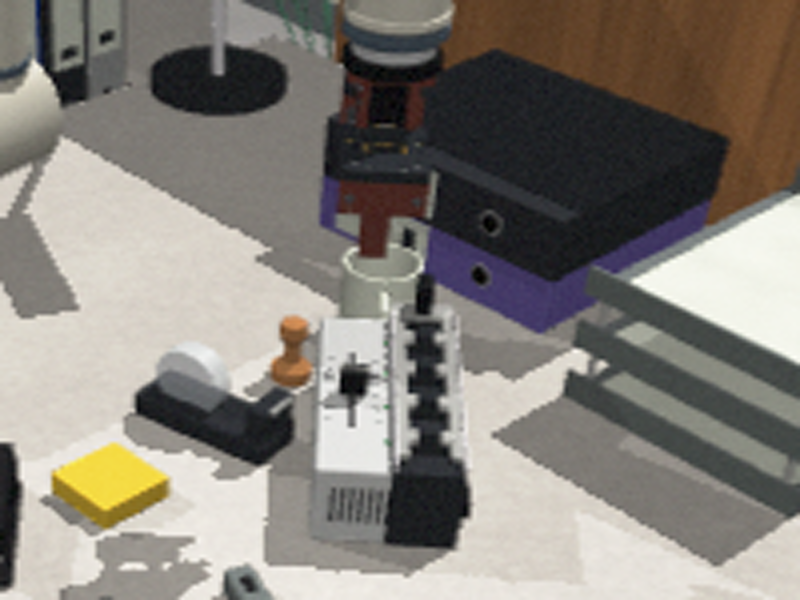

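Run:
```python
from h import *
ci=camera_info("wrist"); s=r.get_state(); R=Ro.from_quat(s["eef_rot"]); p=s["ee_pos"]; cs=camera_info("scene")
for k in (0,.02,.03,.04,.05,.06,.1): print(k,proj(cs,p-R.apply([0,0,k])).round(1),proj(ci,p-R.apply([-.01,0,k])).round(1),proj(ci,p-R.apply([.01,0,k])).round(1))
w=cv2.imread("pics/w2.png"); w=cv2.resize(w[215:365,255:405],None,fx=2.5,fy=2.5); 
im=capture("scene"); cv2.imwrite("pics/s2b.png",np.hstack([w,cv2.resize(im[75:150,335:410,::-1],(375,375),interpolation=cv2.INTER_CUBIC)]))
print(r.tcp_to_grasp)
```

```text
0 [[370.9 137.3]] [[325.  212.7]] [[325.  241.9]]
0.02 [[371.5 132. ]] [[325.2 222. ]] [[325.2 253.9]]
0.03 [[371.8 129.4]] [[325.3 227.4]] [[325.3 260.8]]
0.04 [[372.  126.7]] [[325.5 233.5]] [[325.4 268.5]]
0.05 [[372.3 123.9]] [[325.6 240.3]] [[325.5 277.1]]
0.06 [[372.6 121.2]] [[325.8 247.9]] [[325.7 286.8]]
0.1 [[373.8 109.9]] [[326.7 291.9]] [[326.5 341.2]]
0.0187
```

View pics/s2b.png

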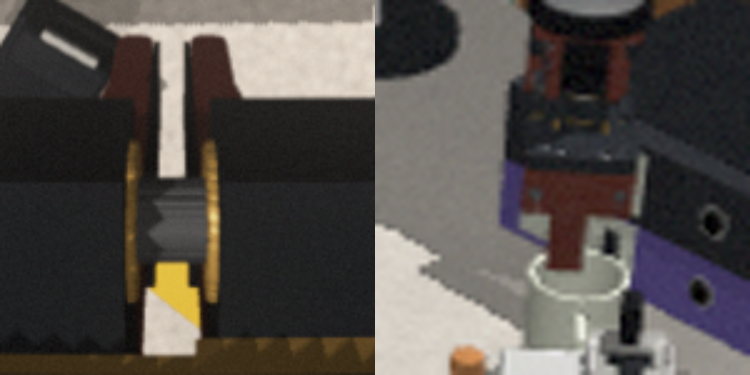

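Both views put the real fingertips about 33 mm behind the reported TCP, which explains the missed grip: the fingers shut above the cap. I'll descend further in small steps and watch the force.

Run:
```python
from h import *
plan(dw(-.065,-.012,.066),rot(D["yaw"]-np.pi/2),"cap")
```

```text
cap turn x1: [-0.015  0.019  0.016] shift(after turn) x3: [ 0.002 -0.219  0.88 ]  shift(before) tot [ 0.012 -0.652  2.642]
```

```bash
python3 -m crank '{"series":[0,-0.65,0,0,0,0, 0,0,0.8,0,0,0, 0,0,0.7,0,0,0, 0,0,0.5,0,0,0, 0,0,0,0,0,0]}' 50
python3 -m crank '{"series":[0,0,0.2,0,0,0, 0,0,0.2,0,0,0, 0,0,0.2,0,0,0, 0,0,0,0,0,0]}'
python3 -m crank '{"series":[0,0,0,0,0,0, 0,0,0,0,0,0, 0,0,0,0,0,0, 0,0,0,0,0,0]}' 5
```

```text
time_s: 6.8
ee_pos: [0.5333, 0.1441, 0.1011]
eef_rot: [0.927, 0.376, -0.005, -0.001]
wrist_force: [-0.5, -0.5, -0.4]
grip_width: 0.0491
finger_force: 0.0
time_s: 7.3
ee_pos: [0.5356, 0.1444, 0.069]
eef_rot: [0.927, 0.376, -0.001, -0.0]
wrist_force: [-0.4, 0.7, 0.2]
grip_width: 0.0501
finger_force: 0.0
time_s: 7.8
ee_pos: [0.5365, 0.1445, 0.0707]
eef_rot: [0.927, 0.376, 0.0, 0.0]
wrist_force: [0.4, -0.6, 0.1]
grip_width: 0.0176
finger_force: 30.0
```

Gripped (17.6 mm, 30 N), so the offset is confirmed. Sliding to off.

```bash
python3 -m crank '{"series":[0,0.2,0,0,0,0, 0,0.2,0,0,0,0, 0,0.15,0,0,0,0, 0,0.1,0,0,0,0, 0,0,0,0,0,0]}'
python3 -m crank '{"series":[0,0.05,0,0,0,0, 0,0.03,0,0,0,0, 0,0,0,0,0,0]}'
python3 - <<'E'
from h import *
print(wd(r.get_state()["ee_pos"]))
E
```

```text
time_s: 8.43
ee_pos: [0.5641, 0.1163, 0.0707]
eef_rot: [0.927, 0.375, 0.001, 0.0]
wrist_force: [0.1, 2.2, 2.4]
grip_width: 0.0173
finger_force: 30.0
time_s: 8.8
ee_pos: [0.5642, 0.1163, 0.0705]
eef_rot: [0.926, 0.377, -0.002, -0.003]
wrist_force: [-10.3, 10.6, 7.5]
grip_width: 0.018
finger_force: 30.0
[[-0.06469745 -0.05253751]]
```

```bash
python3 -m crank '{"series":[0,-0.08,0,0,0,0, 0,0,0,0,0,0, 0,0,0,0,0,0, 0,0,-0.7,0,0,0, 0,0,-0.8,0,0,0]}' 50
python3 -m crank '{"series":[0,0,-0.8,0,0,0, 0,0,0,0,0,-1, 0,0,0,0,0,-1, 0,0,0,0,0,-1, 0,0,0,0,0,-1]}'>/dev/null
python3 -m crank '{"series":[0,0,0,0,0,-1, 0,0,0,0,0,-1, 0,0,0,0,0,-1, 0,0,0,0,0,-1, 0,0,0,0,0,-1]}'>/dev/null
python3 -m crank '{"series":[0,0,0,0,0,-1, 0,0,0,0,0,-1, 0,0,0,0,0,-1, 0,0,0,0,0,-1, 0,0,0,0,0,-1]}'>/dev/null
python3 -m crank '{"series":[0,0,0,0,0,-1, 0,0,0,0,0,0]}'
python3 - <<'E'
from h import *
o=dw(0,-.002,0)[:2]; json.dump(dict(o=list(o),yaw=.769),open("dock.json","w")); h=None
import h; h.D["o"]=list(o)
plan(dw(0.0,.131,.2),rot(D["yaw"]),"tab hover")
E
```

```text
time_s: 9.43
ee_pos: [0.5629, 0.1159, 0.16]
eef_rot: [0.927, 0.375, -0.001, -0.0]
wrist_force: [0.2, -0.1, 0.2]
grip_width: 0.0499
finger_force: 0.0
time_s: 11.55
ee_pos: [0.5636, 0.1161, 0.2081]
eef_rot: [0.39, 0.921, -0.0, 0.0]
wrist_force: [-0.3, -0.9, 0.3]
grip_width: 0.0497
finger_force: 0.0
tab hover turn x1: [-0.003  0.002 -0.003] shift(after turn) x4: [0.755 0.272 0.034]  shift(before) tot [3.022 1.087 0.135]
```

```bash
python3 -m crank '{"series":[0.75,0.27,0,0,0,0, 0.75,0.27,0,0,0,0, 0.76,0.27,0,0,0,0, 0.76,0.27,0,0,0,0, 0,0,0.8,0,0,0]}' 50
python3 -m crank '{"series":[0,0,0.8,0,0,0, 0,0,0.4,0,0,0, 0,0,0.2,0,0,0, 0,0,0,0,0,0]}'
python3 -m crank '{"series":[0,0,0,0,0,0, 0,0,0,0,0,0, 0,0,0,0,0,0, 0,0,0,0,0,0]}' 5
python3 - <<'E'
from h import *
print(wd(r.get_state()["ee_pos"]))
E
```

```text
time_s: 12.18
ee_pos: [0.4844, 0.2956, 0.1644]
eef_rot: [0.389, 0.921, 0.004, 0.003]
wrist_force: [0.5, -0.8, 0.5]
grip_width: 0.0498
finger_force: 0.0
time_s: 12.68
ee_pos: [0.4837, 0.2915, 0.0761]
eef_rot: [0.39, 0.921, -0.0, -0.0]
wrist_force: [-0.4, -0.4, 0.1]
grip_width: 0.0499
finger_force: 0.0
time_s: 13.18
ee_pos: [0.4838, 0.2917, 0.0768]
eef_rot: [0.39, 0.921, 0.0, 0.0]
wrist_force: [0.9, -0.2, 1.6]
grip_width: 0.0158
finger_force: 30.0
[[-0.00048301  0.13140885]]
```

```bash
python3 -m crank '{"series":[0.15,0,0,0,0,0, 0.15,0,0,0,0,0, 0.1,0,0,0,0,0, 0.08,0,0,0,0,0, 0,0,0,0,0,0]}' 
python3 -m crank '{"series":[0.04,0,0,0,0,0, 0.03,0,0,0,0,0, 0,0,0,0,0,0]}'
python3 - <<'E'
from h import *
print(wd(r.get_state()["ee_pos"]))
E
```

```text
time_s: 13.8
ee_pos: [0.4677, 0.3082, 0.0767]
eef_rot: [0.391, 0.92, -0.002, 0.005]
wrist_force: [14.3, -15.9, 0.8]
grip_width: 0.0157
finger_force: 30.0
time_s: 14.18
ee_pos: [0.4668, 0.3091, 0.0766]
eef_rot: [0.392, 0.92, -0.003, 0.007]
wrist_force: [21.3, -22.0, -0.7]
grip_width: 0.0159
finger_force: 30.0
[[-0.00060576  0.15567354]]
```

```bash
python3 -m crank '{"series":[-0.08,0,0,0,0,0, 0,0,0,0,0,0, 0,0,0,0,0,0, 0,0,-0.8,0,0,0, 0,0,-0.8,0,0,0]}' 50
python3 -m crank '{"series":[0,0,-0.8,0,0,0, 0,0,-0.5,0,0,0, 0,0,0,0,0,1, 0,0,0,0,0,1, 0,0,0,0,0,1]}'>/dev/null
python3 -m crank '{"series":[0,0,0,0,0,1, 0,0,0,0,0,1, 0,0,0,0,0,1, 0,0,0,0,0,1, 0,0,0,0,0,1]}'>/dev/null
python3 -m crank '{"series":[0,0,0,0,0,1, 0,0,0,0,0,1, 0,0,0,0,0,1, 0,0,0,0,0,1, 0,0,0,0,0,1]}'>/dev/null
python3 -m crank '{"series":[0,0,0,0,0,1, 0,0,0,0,0,1, 0,0,0,0,0,1, 0,0,0,0,0,1, 0,0,0,0,0,1]}'>/dev/null
python3 -m crank '{"series":[0,0,0,0,0,1, 0,0,0,0,0,1, 0,0,0,0,0,1, 0,0,0,0,0,1, 0,0,0,0,0,1]}'>/dev/null
python3 -m crank '{"series":[0,0,0,0,0,1, 0,0,0,0,0,1, 0,0,0,0,0,0]}'
python3 - <<'E'
from h import *
plan(np.array([.52,-.13,.22]),rot(-.32-np.pi/2),"wand hover")
E
```

```text
time_s: 14.8
ee_pos: [0.463, 0.3125, 0.1726]
eef_rot: [0.389, 0.921, -0.001, -0.001]
wrist_force: [1.1, -0.6, -0.6]
grip_width: 0.0499
finger_force: 0.0
time_s: 18.3
ee_pos: [0.4636, 0.3126, 0.2502]
eef_rot: [0.991, -0.137, -0.0, -0.0]
wrist_force: [0.6, 0.5, 0.1]
grip_width: 0.0501
finger_force: 0.0
wand hover turn x1: [-0.001  0.005  0.431] shift(after turn) x7: [0.459 0.958 0.072]  shift(before) tot [2.907 6.845 0.501]
```

```bash
python3 -m crank '{"series":[0.46,0.95,0,0,0,0.43, 0.46,0.95,0,0,0,0, 0.46,0.95,0,0,0,0, 0.46,0.95,0.1,0,0,0, 0.46,0.95,0.1,0,0,0]}'>/dev/null
python3 -m crank '{"series":[0.46,0.95,0.1,0,0,0, 0.46,0.95,0.2,0,0,0, 0,0,0,0,0,0]}'
python3 - <<'E'
from h import *
im=capture("wrist"); cv2.imwrite("pics/w3.png",im[:,:,::-1])
t=capture("top"); cv2.imwrite("pics/t3.png",t[:,:,::-1])
E
```

```text
time_s: 19.3
ee_pos: [0.5223, -0.1228, 0.2189]
eef_rot: [0.987, -0.162, -0.002, 0.0]
wrist_force: [-0.4, 1.3, 0.2]
grip_width: 0.05
finger_force: 0.0
```

View pics/w3.png

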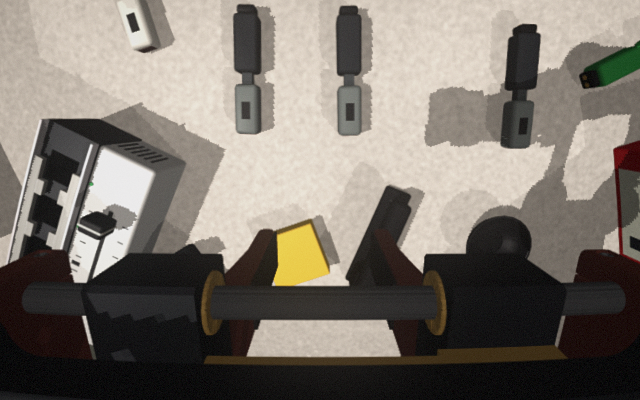

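The wrist view shows wand1 at (247,70), wand2 at (349,70) and wand3 at (520,85), all head towards the robot.

```bash
cat >> h.py <<'E'
def wands(im,ci,thr,zz=.022):
    """dark/grey wand blobs -> centre, yaw (foot dir), size"""
    g=im.max(2); out=[]
    m=cv2.morphologyEx((g<thr).astype(np.uint8),cv2.MORPH_OPEN,np.ones((3,3),np.uint8))
    n,l,s,c=cv2.connectedComponentsWithStats(m)
    for i in range(1,n):
        if s[i,4]<300 or s[i,4]>8000: continue
        ys,xs=np.where(l==i); P=plane(ci,np.c_[xs,ys],zz)[:,:2]
        (cx,cy),(a,b),_=rc=cv2.minAreaRect((P*1000).astype(np.float32))
        if not(120<max(a,b)<175 and 20<min(a,b)<50): continue
        q=cv2.boxPoints(rc); e=max((q[1]-q[0],q[2]-q[1]),key=np.linalg.norm); e=e/np.linalg.norm(e)
        v=g[ys,xs].astype(float); k=P*1000-[cx,cy]
        if np.corrcoef(k@e,v)[0,1]>0: e=-e
        out.append((cx/1000,cy/1000,np.arctan2(e[1],e[0]),max(a,b),min(a,b))); print(np.round(out[-1],3),"px",c[i].round(),"g",np.percentile(v,[10,50,90]))
    return out
E
python3 - <<'E'
from h import *
im=cv2.imread("pics/w3.png"); ci=camera_info("wrist")
print(im[120,240],im[130,247],im[60,268],im[120,450],im[30,350])
for t in (95,110,125): print(t); wands(im,ci,t)
ct=camera_info("top"); print("top"); wands(cv2.imread("pics/t3.png"),ct,88)
E
```

```text
[143 147 147] [127 136 134] [126 136 143] [127 138 145] [57 58 62]
95
[  0.552  -0.378  -0.31  143.898  40.722] px [520.  86.] g [31. 44. 72.]
110
[ 6.71000e-01 -7.40000e-02 -3.47000e-01  1.43364e+02  3.18780e+01] px [248.  51.] g [47.  62.  83.9]
[  0.552  -0.378  -0.308 143.917  41.114] px [520.  86.] g [31. 44. 72.]
125
[ 6.70000e-01 -7.40000e-02 -3.54000e-01  1.44642e+02  3.24060e+01] px [249.  54.] g [ 48.  62. 101.]
[  0.631  -0.186  -0.298 143.593  28.975] px [349.  56.] g [ 51.  61. 112.]
[  0.635   0.294   2.568 130.204  31.509] px [  7. 195.] g [109. 114. 118.]
top
```

```bash
cat >> h.py <<'E'
OFF=.033; TH=np.pi/4
def pickT(x,y,yaw,tipz=.013,back=.036,up=0):
    f=np.array([np.cos(yaw),np.sin(yaw),0]); R=rot(yaw-np.pi/2,yaw,TH); a=R.apply([0,0,1])
    T=np.array([x,y,0])-back*f; T[2]=tipz
    return T+OFF*a+[0,0,up],R
E
python3 - <<'E'
from h import *
p,R=pickT(.670,-.0745,-.35,up=.12); plan(p,R,"hover")
p2,R=pickT(.670,-.0745,-.35); print(p2,R.apply([0,0,1])); plan(p2,R,"down",p0=p,R0=R)
E
```

```text
hover turn x8: [-0.014  0.939  0.032] shift(after turn) x3: [-0.003 -0.514  0.869]  shift(before) tot [ 1.882 -1.488  1.85 ]
[ 0.6581024  -0.07015704 -0.01033452] [ 0.66423682 -0.24246536 -0.70710678]
down turn x1: [0. 0. 0.] shift(after turn) x2: [-0.707  0.     0.707]  shift(before) tot [-1.414  0.     1.414]
```

```bash
python3 -m crank '{"series":[0,0,0,0,0.94,0.03, 0,0,0,0,0.94,0.03, 0,0,0,0,0.94,0.03, 0,0,0,0,0.94,0.03, 0,0,0,0,0.94,0.03]}' 60 >/dev/null
python3 -m crank '{"series":[0,0,0,0,0.94,0.03, 0,0,0,0,0.94,0.03, 0,0,0,0,0.94,0.03, 0,-0.5,0.85,0,0,0, 0,-0.5,0.85,0,0,0]}' >/dev/null
python3 -m crank '{"series":[0,-0.5,0.85,0,0,0, 0,0,0,0,0,0]}'
python3 - <<'E'
from h import *
p2,R=pickT(.670,-.0745,-.35); plan(p2,R,"down"); print(r.get_state()["qpos"].round(2))
im=capture("wrist"); cv2.imwrite("pics/w4.png",im[:,:,::-1])
E
```

```text
time_s: 20.9
ee_pos: [0.6646, -0.0677, 0.1052]
eef_rot: [0.914, -0.158, 0.369, 0.061]
wrist_force: [0.5, -0.4, -0.6]
grip_width: 0.0603
finger_force: 0.0
down turn x1: [-0.091  0.186  0.035] shift(after turn) x2: [-0.712  0.038  0.65 ]  shift(before) tot [-1.399  0.083  1.326]
[-0.03 -0.4   2.   -0.29  0.81  2.  ]
```

View pics/w4.png

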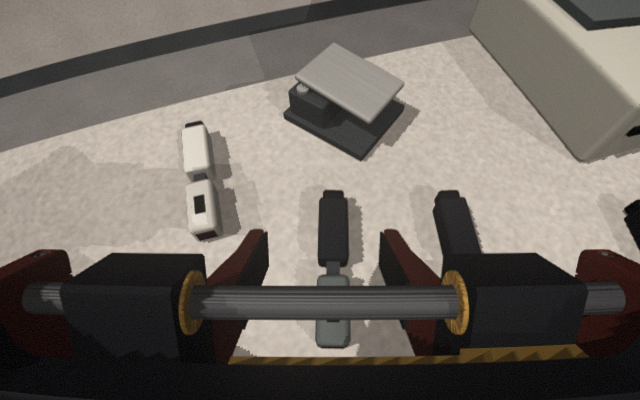

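```bash
python3 -m crank '{"series":[-0.5,0.08,0.46,-0.09,0.19,0.03, -0.4,0,0.4,0,0,0, -0.2,0,0.2,0,0,0, 0,0,0,0,0,0]}' 60
python3 -m crank '{"series":[-0.1,0,0.1,0,0,0, -0.1,0,0.07,0,0,0, -0.06,0,0.04,0,0,0, 0,0,0,0,0,0]}' 60
python3 - <<'E'
from h import *
p2,R=pickT(.670,-.0745,-.35); plan(p2,R,"down")
E
```

```text
time_s: 21.45
ee_pos: [0.6632, -0.0753, 0.0242]
eef_rot: [0.906, -0.163, 0.384, 0.067]
wrist_force: [-0.5, 0.0, -0.5]
grip_width: 0.0605
finger_force: 0.0
time_s: 21.95
ee_pos: [0.6611, -0.0748, 0.0021]
eef_rot: [0.907, -0.163, 0.383, 0.067]
wrist_force: [1.2, -0.2, 0.1]
grip_width: 0.0599
finger_force: 0.0
down turn x1: [ 0.015 -0.12  -0.054] shift(after turn) x1: [-0.199 -0.055  0.095]  shift(before) tot [-0.2   -0.054  0.093]
```

```bash
python3 -m crank '{"series":[-0.1,-0.05,0.06,0,0,0, -0.08,0,0.05,0,0,0, 0,0,0,0,0,0]}' 60
python3 -m crank '{"series":[0,0,0,0,0,0, 0,0,0,0,0,0, 0,0,0,0,0,0, 0,0,0,0,0,0]}' 10
python3 -m crank '{"series":[0,0,-0.2,0,0,0, 0.4,0,-0.6,0,0,0, 0.6,0,-0.6,0,0,0, 0.6,0,-0.6,0,0,0, 0,0,0,0,0,0]}'
```

```text
time_s: 22.32
ee_pos: [0.6595, -0.0713, -0.01]
eef_rot: [0.907, -0.163, 0.383, 0.068]
wrist_force: [-3.8, -2.8, 1.7]
grip_width: 0.0599
finger_force: 0.0
time_s: 22.82
ee_pos: [0.6595, -0.0712, -0.0099]
eef_rot: [0.907, -0.163, 0.383, 0.067]
wrist_force: [-4.9, -3.3, 2.0]
grip_width: 0.0279
finger_force: 29.8
time_s: 23.45
ee_pos: [0.6445, -0.0642, 0.1511]
eef_rot: [0.905, -0.163, 0.388, 0.066]
wrist_force: [1.2, 0.1, -0.7]
grip_width: 0.0281
finger_force: 29.8
```

```bash
cat >> h.py <<'E'
def grasp(c,yaw,p,q,name="g.json"):
    R=Ro.from_quat(q); f=R.inv().apply([np.cos(yaw),np.sin(yaw),0]); ct=R.inv().apply(np.r_[c,.014]-p)
    print("f in tool",f.round(3),"c in tool",ct.round(4)); f[1]=0; f/=np.linalg.norm(f); ct[1]=0
    json.dump(dict(f=list(f),c=list(ct)),open(name,"w"))
def insT(yw,footz,x=0,name="g.json"):
    g=json.load(open(name)); f=np.array(g["f"]); y=np.array([0,1,0]); s=np.cross(f,y)
    ex,ey=dax(); F=np.array([0,0,-1.]); Y=np.r_[ey,0]; S=np.cross(F,Y)
    R=Ro.from_matrix(np.c_[F,Y,S]@np.c_[f,y,s].T)
    return dw(x,yw,footz+.0725)-R.apply(g["c"]),R
E
python3 - <<'E'
from h import *
grasp([.670,-.0745],-.35,np.array([.6595,-.0712,-.0099]),[.907,-.163,.383,.067])
s=r.get_state(); R0=Ro.from_quat(s["eef_rot"])
plan(np.array([.56,0,.36]),R0,"lift")
R1=R0*Ro.from_rotvec([0,0,-np.pi]); p,R=insT(-.027,.13)
plan(p,R,"ins hover",p0=np.array([.56,0,.36]),R0=R1); print(p,R.apply([0,0,1]))
E
```

```text
f in tool [ 0.698 -0.004  0.716] c in tool [ 0.0248 -0.0006 -0.0088]
lift turn x1: [0. 0. 0.] shift(after turn) x4: [ 0.337 -0.135 -0.906]  shift(before) tot [ 1.35  -0.542 -3.624]
ins hover turn x8: [-0.948  0.044 -0.948] shift(after turn) x4: [-0.089  0.434  0.939]  shift(before) tot [2.007 3.325 1.469]
[0.61148106 0.1948348  0.21349243] [ 0.50141302  0.48523239 -0.71633408]
```

```bash
python3 -m crank '{"series":[0.34,-0.13,-0.9,0,0,0, 0.34,-0.13,-0.9,0,0,0, 0.34,-0.13,-0.9,0,0,0, 0.34,-0.13,-0.9,0,0,0, 0,0,0,0,0,-1]}' | tail -2
Z='0,0,0,0,0,-1'
python3 -m crank '{"series":[0,0,0,0,0,-1, 0,0,0,0,0,-1, 0,0,0,0,0,-1, 0,0,0,0,0,-1, 0,0,0,0,0,-1]}' >/dev/null
python3 -m crank '{"series":[0,0,0,0,0,-1, 0,0,0,0,0,-1, 0,0,0,0,0,-1, 0,0,0,0,0,-1, 0,0,0,0,0,-1]}' >/dev/null
python3 -m crank '{"series":[0,0,0,0,0,-1, 0,0,0,0,0,-1, 0,0,0,0,0,-1, 0,0,0,0,0,-1, 0,0,0,0,0,-1]}' | tail -2
python3 -m crank '{"series":[0,0,0,0,0,-1, 0,0,0,0,0,-1, 0,0,0,0,0,-1, 0,0,0,0,0,-1, 0,0,0,0,0,-1]}' >/dev/null
python3 -m crank '{"series":[0,0,0,0,0,-1, 0,0,0,0,0,-1, 0,0,0,0,0,-1, 0,0,0,0,0,-1, 0,0,0,0,0,-1]}' >/dev/null
python3 -m crank '{"series":[0,0,0,0,0,-1, 0,0,0,0,0,-1, 0,0,0,0,0,-1, 0,0,0,0,0,-1, 0,0,0,0,0,0]}'
python3 - <<'E'
from h import *
print(r.get_state()["qpos"].round(2))
p,R=insT(-.027,.18); plan(p,R,"ins hover")
E
```

```text
grip_width: 0.0278
finger_force: 29.8
grip_width: 0.0277
finger_force: 29.8
time_s: 27.82
ee_pos: [0.5609, -0.0018, 0.3504]
eef_rot: [0.163, 0.907, -0.067, 0.382]
wrist_force: [0.2, 0.2, 0.0]
grip_width: 0.0278
finger_force: 29.8
[ 0.19 -0.66  1.75 -0.39  1.34 -1.07]
ins hover turn x8: [-0.946  0.028 -0.952] shift(after turn) x4: [-0.264  0.442  0.763]  shift(before) tot [1.288 3.361 0.77 ]
```

```bash
python3 -m crank '{"series":[0,0,0,-0.95,0.03,-0.95, 0,0,0,-0.95,0.03,-0.95, 0,0,0,-0.95,0.03,-0.95, 0,0,0,-0.95,0.03,-0.95, 0,0,0,-0.95,0.03,-0.95]}' | tail -2
python3 -m crank '{"series":[0,0,0,-0.95,0.03,-0.95, 0,0,0,-0.95,0.03,-0.95, 0,0,0,-0.95,0.03,-0.95, 0,0,0,0,0,0]}' >/dev/null
python3 -m crank '{"series":[-0.26,0.44,0.76,0,0,0, -0.26,0.44,0.76,0,0,0, -0.26,0.44,0.76,0,0,0, -0.26,0.44,0.76,0,0,0, 0,0,0,0,0,0]}'
python3 - <<'E'
from h import *
print(r.get_state()["qpos"].round(2))
p,R=insT(-.027,.13); plan(p,R,"ins hover"); print(p)
im=capture("scene"); cv2.imwrite("pics/s5.png",cv2.resize(im[20:220,280:480,::-1],None,fx=3,fy=3,interpolation=cv2.INTER_CUBIC))
E
```

```text
grip_width: 0.0279
finger_force: 29.8
time_s: 29.58
ee_pos: [0.6134, 0.2073, 0.2687]
eef_rot: [-0.341, 0.863, 0.144, 0.343]
wrist_force: [-0.1, 0.1, 0.1]
grip_width: 0.0275
finger_force: 29.8
[-0.03 -0.39  1.71  0.54  1.29 -2.36]
ins hover turn x1: [ 0.027 -0.098 -0.174] shift(after turn) x1: [ 0.762 -0.128  0.542]  shift(before) tot [ 0.754 -0.143  0.549]
[0.61148106 0.1948348  0.21349243]
```

View pics/s5.png

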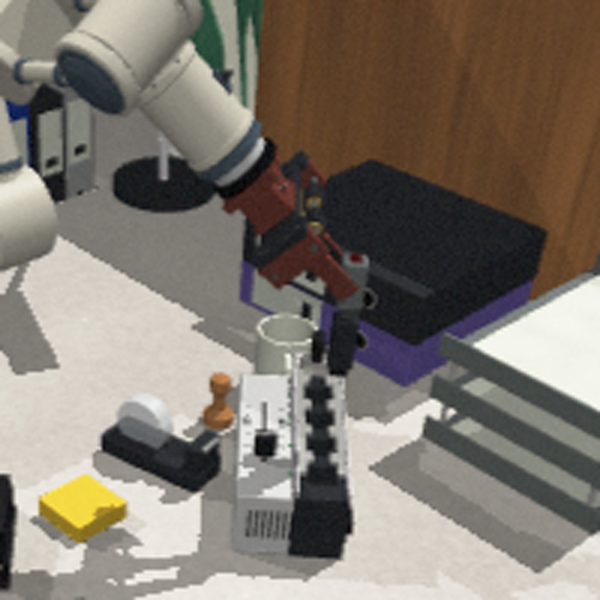

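```bash
python3 -m crank '{"series":[0.25,-0.14,0.05,0.03,-0.1,-0.17, 0.25,0,0.25,0,0,0, 0.26,0,0.25,0,0,0, 0,0,0,0,0,0]}'
python3 - <<'E'
from h import *
p,R=insT(-.027,.10); plan(p,R,"ins"); print(p)
E
```

```text
time_s: 30.12
ee_pos: [0.6137, 0.1892, 0.2152]
eef_rot: [-0.345, 0.86, 0.139, 0.351]
wrist_force: [0.6, -1.0, -1.5]
grip_width: 0.0274
finger_force: 29.8
ins turn x1: [-0.062  0.012 -0.038] shift(after turn) x1: [0.341 0.093 0.406]  shift(before) tot [0.342 0.095 0.405]
[0.61148106 0.1948348  0.18349243]
```

```bash
python3 -m crank '{"series":[0.1,0.08,0.15,-0.06,0,-0.04, 0.15,0,0.15,0,0,0, 0,0,0,0,0,0, 0,0,0,0,0,0]}' |tail -4
python3 - <<'E'
from h import *
p,R=insT(-.027,.10); plan(p,R,"ins")
E
```

```text
eef_rot: [-0.349, 0.858, 0.142, 0.351]
wrist_force: [0.8, 0.5, -0.6]
grip_width: 0.028
finger_force: 29.8
ins turn x1: [0.008 0.03  0.029] shift(after turn) x1: [0.13  0.001 0.107]  shift(before) tot [0.131 0.002 0.107]
```

```bash
python3 -m crank '{"series":[0.13,0,0.11,0,0,0, 0.14,0,0.143,0,0,0, 0,0,0,0,0,0]}' | head -4
python3 -m crank '{"series":[0.14,0,0.143,0,0,0, 0.14,0,0.143,0,0,0, 0,0,0,0,0,0]}'
python3 - <<'E'
from h import *
p,R=insT(-.027,.01); plan(p,R,"ins"); print(p, wd(r.get_state()["ee_pos"])-wd(p))
E
```

```text
time_s: 31.0
ee_pos: [0.6108, 0.1948, 0.1686]
eef_rot: [-0.348, 0.858, 0.142, 0.349]
wrist_force: [-0.4, 0.3, -0.5]
time_s: 31.38
ee_pos: [0.6108, 0.1948, 0.1448]
eef_rot: [-0.348, 0.858, 0.142, 0.349]
wrist_force: [1.2, 0.4, 0.0]
grip_width: 0.0276
finger_force: 29.8
ins turn x1: [0.024 0.007 0.014] shift(after turn) x1: [ 0.591 -0.007  0.619]  shift(before) tot [ 0.592 -0.007  0.618]
[0.61148106 0.1948348  0.09349243] [[-0.00049117  0.00041003]]
```

```bash
python3 -m crank '{"series":[0.14,0,0.143,0,0,0, 0.14,0,0.143,0,0,0, 0.14,0,0.143,0,0,0, 0,0,0,0,0,0]}' | head -4
python3 -m crank '{"series":[0.07,0,0.072,0,0,0, 0.07,0,0.072,0,0,0, 0.03,0,0.03,0,0,0, 0,0,0,0,0,0]}'
python3 - <<'E'
from h import *
p,R=insT(-.027,.01); plan(p,R,"ins"); print(p, wd(r.get_state()["ee_pos"])-wd(p))
E
```

```text
time_s: 31.88
ee_pos: [0.6108, 0.1948, 0.1089]
eef_rot: [-0.348, 0.858, 0.142, 0.349]
wrist_force: [-0.5, 0.3, -1.0]
time_s: 32.38
ee_pos: [0.6116, 0.1947, 0.0962]
eef_rot: [-0.349, 0.858, 0.142, 0.35]
wrist_force: [-0.1, -0.7, -1.6]
grip_width: 0.0281
finger_force: 29.8
ins turn x1: [0.011 0.025 0.026] shift(after turn) x1: [0.032 0.002 0.032]  shift(before) tot [0.032 0.002 0.032]
[0.61148106 0.1948348  0.09349243] [[ 2.33087271e-05 -1.41232637e-04]]
```

```bash
python3 -m crank '{"series":[0.03,0,0.03,0,0,0, 0.02,0,0.02,0,0,0, 0,0,0,0,0,0]}' | head -4
python3 -m crank '{"series":[0,0,0,0,0,0, 0,0,0,0,0,0, 0,0,-0.3,0,0,0, 0,0,-0.6,0,0,0, 0,0,-0.8,0,0,0]}' 46
python3 -m crank '{"series":[-0.5,0,-0.6,0,0,0, -0.5,0,-0.5,0,0,0, 0,0,-0.5,0,0,0, 0,0,0,0,0,0]}'
python3 - <<'E'
from h import *
s=r.get_state(); print(s["qpos"].round(2))
R0=Ro.from_quat(s["eef_rot"]); 
R1=R0*Ro.from_rotvec([0,0,np.pi])
print("R1 approach",R1.apply([0,0,1]),"x",R1.apply([1,0,0]))
p,R=pickT(.631,-.186,-.30,up=.16); plan(p,R,"hover w2",R0=R1)
t=capture("scene"); cv2.imwrite("pics/s6.png",t[:,:,::-1])
t=capture("top"); cv2.imwrite("pics/t6.png",t[:,:,::-1])
E
```

```text
time_s: 32.75
ee_pos: [0.6127, 0.1951, 0.0951]
eef_rot: [-0.349, 0.857, 0.142, 0.352]
wrist_force: [-2.3, -0.5, 5.8]
time_s: 33.38
ee_pos: [0.5591, 0.145, 0.1641]
eef_rot: [-0.349, 0.858, 0.142, 0.349]
wrist_force: [0.9, -0.0, 0.6]
grip_width: 0.0463
finger_force: 0.0
time_s: 33.88
ee_pos: [0.5434, 0.1274, 0.2781]
eef_rot: [-0.349, 0.857, 0.14, 0.352]
wrist_force: [0.5, 0.1, 0.1]
grip_width: 0.0458
finger_force: 0.0
[-0.27 -0.59  1.84  0.65  1.46 -2.54]
R1 approach [ 0.50579323  0.48588146 -0.71280602] x [0.50922095 0.49880877 0.7013443 ]
hover w2 turn x8: [-0.896  0.006  0.911] shift(after turn) x5: [0.083 0.912 0.688]  shift(before) tot [-3.434  4.57  -0.345]
```

```bash
python3 -m crank '{"series":[0,0,0,0,0,1, 0,0,0,0,0,1, 0,0,0,0,0,1, 0,0,0,0,0,1, 0,0,0,0,0,1]}' >/dev/null
python3 -m crank '{"series":[0,0,0,0,0,1, 0,0,0,0,0,1, 0,0,0,0,0,1, 0,0,0,0,0,1, 0,0,0,0,0,1]}' >/dev/null
python3 -m crank '{"series":[0,0,0,0,0,1, 0,0,0,0,0,1, 0,0,0,0,0,1, 0,0,0,0,0,1, 0,0,0,0,0,1]}' >/dev/null
python3 -m crank '{"series":[0,0,0,0,0,1, 0,0,0,0,0,1, 0,0,0,0,0,1, 0,0,0,0,0,1, 0,0,0,0,0,1]}' >/dev/null
python3 -m crank '{"series":[0,0,0,0,0,1, 0,0,0,0,0,1, 0,0,0,0,0,1, 0,0,0,0,0,1, 0,0,0,0,0,1]}' >/dev/null
python3 -m crank '{"series":[0,0,0,0,0,1, 0,0,0,0,0,1, 0,0,0,0,0,1, 0,0,0,0,0,1, 0,0,0,0,0,1]}' >/dev/null
python3 -m crank '{"series":[0,0,0,0,0,0]}' | head -3
python3 - <<'E'
from h import *
s=r.get_state(); print(s["qpos"].round(2))
plan(np.array([.51,-.19,.24]),rot(-.30-np.pi/2),"view")
a=cv2.imread("pics/t6.png").max(2)
b=cv2.imread("pics/top0.png").max(2)
for x0,y0,x1,y1 in [(330,153,360,208),(397,178,425,233)]:
    for g in (b,a):
        ys,xs=np.where(g[y0-15:y1+15,x0-15:x1+15]<45); print(len(xs),xs.mean()+x0-15,ys.mean()+y0-15)
E
```

```text
time_s: 37.85
ee_pos: [0.5427, 0.1286, 0.2733]
eef_rot: [0.858, 0.349, 0.349, -0.142]
[-0.27 -0.59  1.84  0.65  1.46  0.6 ]
view turn x10: [-0.396 -0.665  0.971] shift(after turn) x6: [0.175 0.872 0.093]  shift(before) tot [-3.319  3.421 -2.467]
256 344.2734375 173.67578125
227 346.568281938326 174.84140969162996
270 413.46296296296293 199.96666666666667
260 413.7 199.45
```

```bash
python3 -m crank '{"series":[0,0,0,-0.4,-0.66,0.97, 0,0,0,-0.4,-0.66,0.97, 0,0,0,-0.4,-0.66,0.97, 0,0,0,-0.4,-0.66,0.97, 0,0,0,-0.4,-0.66,0.97]}' >/dev/null
python3 -m crank '{"series":[0,0,0,-0.4,-0.66,0.97, 0,0,0,-0.4,-0.66,0.97, 0,0,0,-0.4,-0.66,0.97, 0,0,0,-0.4,-0.66,0.97, 0,0,0,-0.4,-0.66,0.97]}' >/dev/null
python3 -m crank '{"series":[0.17,0.87,0.09,0,0,0, 0.17,0.87,0.09,0,0,0, 0.17,0.87,0.09,0,0,0, 0.17,0.87,0.09,0,0,0, 0.17,0.87,0.09,0,0,0]}' >/dev/null
python3 -m crank '{"series":[0.17,0.87,0.09,0,0,0, 0,0,0,0,0,0, 0,0,0,0,0,0]}' | head -3
python3 - <<'E'
from h import *
ci=camera_info("wrist"); im=capture("wrist"); cv2.imwrite("pics/w7.png",im[:,:,::-1])
for t in (95,110,125): print(t); wands(im,ci,t)
E
```

```text
time_s: 40.1
ee_pos: [0.5084, -0.1885, 0.2431]
eef_rot: [0.989, -0.15, 0.004, 0.0]
95
[  0.55   -0.383  -0.3   141.911  35.585] px [460.  97.] g [41. 52. 77.]
[  0.543  -0.532   1.728 143.856  31.167] px [571.  74.] g [27.4 76.  84. ]
[  0.426  -0.559  -1.622 120.977  25.525] px [605. 152.] g [57. 61. 76.]
110
[  0.55   -0.383  -0.303 143.396  36.145] px [460.  97.] g [41. 53. 78.]
[  0.543  -0.533   1.729 147.365  32.891] px [571.  73.] g [29. 76. 87.]
125
[  0.629  -0.19   -0.298 142.762  29.191] px [298.  67.] g [ 51.  63. 105.]
[  0.544  -0.534   1.72  160.745  35.289] px [571.  72.] g [ 30.  78. 106.]
[  0.551  -0.377  -0.307 143.522  48.47 ] px [459. 100.] g [ 42.  54. 115.]
```

Run:
```python
from h import *
p,R=pickT(.629,-.189,-.30,up=.12); plan(p,R,"hover")
```

```text
hover turn x8: [ 0.     0.928 -0.   ] shift(after turn) x3: [-0.123 -0.193  0.929]  shift(before) tot [ 1.693 -0.578  2.246]
```

```bash
python3 -m crank '{"series":[0,0,0,0,0.93,0, 0,0,0,0,0.93,0, 0,0,0,0,0.93,0, 0,0,0,0,0.93,0, 0,0,0,0,0.93,0]}' 60 >/dev/null
python3 -m crank '{"series":[0,0,0,0,0.93,0, 0,0,0,0,0.93,0, 0,0,0,0,0.93,0, -0.12,-0.19,0.93,0,0,0, -0.12,-0.19,0.93,0,0,0]}' >/dev/null
python3 -m crank '{"series":[-0.12,-0.19,0.93,0,0,0, 0,0,0,0,0,0, 0,0,0,0,0,0]}' | head -3
python3 -m crank '{"series":[-0.4,0,0.4,0,0,0, -0.4,0,0.4,0,0,0, -0.3,0,0.3,0,0,0, 0,0,0,0,0,0, 0,0,0,0,0,0]}'|head -4
python3 - <<'E'
from h import *
p2,R=pickT(.629,-.189,-.30); plan(p2,R,"down")
E
```

```text
time_s: 41.78
ee_pos: [0.6219, -0.1879, 0.1126]
eef_rot: [0.914, -0.138, 0.378, 0.057]
time_s: 42.4
ee_pos: [0.6226, -0.1897, 0.0222]
eef_rot: [0.913, -0.139, 0.38, 0.058]
wrist_force: [0.8, 0.1, -1.1]
down turn x1: [ 0.018 -0.038 -0.01 ] shift(after turn) x1: [-0.464 -0.043  0.304]  shift(before) tot [-0.465 -0.043  0.302]
```

```bash
python3 -m crank '{"series":[-0.2,-0.04,0.14,0,0,0, -0.12,0,0.08,0,0,0, -0.1,0,0.05,0,0,0, 0,0,0,0,0,0, 0,0,0,0,0,0]}'|head -4
python3 -m crank '{"series":[0,0,0,0,0,0, 0,0,0,0,0,0, 0,0,0,0,0,0, 0,0,0,0,0,0]}' 10
python3 -m crank '{"series":[0,0,-0.2,0,0,0, 0.4,0,-0.6,0,0,0, 0.6,0,-0.6,0,0,0, 0.6,0,-0.6,0,0,0, 0,0,0,0,0,0]}'|tail -5
```

```text
time_s: 43.02
ee_pos: [0.6159, -0.185, -0.0113]
eef_rot: [0.914, -0.139, 0.378, 0.058]
wrist_force: [0.4, -1.1, 0.8]
time_s: 43.52
ee_pos: [0.6158, -0.185, -0.0114]
eef_rot: [0.914, -0.139, 0.378, 0.058]
wrist_force: [-0.3, -0.3, 0.2]
grip_width: 0.0278
finger_force: 29.9
ee_pos: [0.6019, -0.1808, 0.1492]
eef_rot: [0.912, -0.139, 0.382, 0.059]
wrist_force: [0.0, -0.4, -0.8]
grip_width: 0.0277
finger_force: 29.9
```

Run:
```python
from h import *
grasp([.629,-.189],-.30,np.array([.6158,-.185,-.0114]),[.914,-.139,.378,.058])
s=r.get_state(); R0=Ro.from_quat(s["eef_rot"])
L=np.array([.53,-.02,.36])
plan(L,R0,"lift")
R1=R0*Ro.from_rotvec([0,0,-np.pi]); p,R=insT(.027,.20)
plan(p,R,"ins hover",p0=L,R0=R1); print(p)
```

```text
f in tool [ 0.708 -0.002  0.706] c in tool [ 0.0277 -0.0001 -0.0082]
lift turn x1: [0. 0. 0.] shift(after turn) x4: [ 0.286 -0.55  -0.962]  shift(before) tot [ 1.146 -2.198 -3.849]
ins hover turn x8: [-0.909  0.008 -0.899] shift(after turn) x4: [-0.399  0.632  0.835]  shift(before) tot [1.257 4.277 0.468]
[0.57500778 0.23468397 0.28629236]
```

```bash
python3 -m crank '{"series":[0.29,-0.55,-0.96,0,0,0, 0.29,-0.55,-0.96,0,0,0, 0.29,-0.55,-0.96,0,0,0, 0.29,-0.55,-0.96,0,0,0, 0,0,0,0,0,-1]}' | tail -2
python3 -m crank '{"series":[0,0,0,0,0,-1, 0,0,0,0,0,-1, 0,0,0,0,0,-1, 0,0,0,0,0,-1, 0,0,0,0,0,-1]}' >/dev/null
python3 -m crank '{"series":[0,0,0,0,0,-1, 0,0,0,0,0,-1, 0,0,0,0,0,-1, 0,0,0,0,0,-1, 0,0,0,0,0,-1]}' >/dev/null
python3 -m crank '{"series":[0,0,0,0,0,-1, 0,0,0,0,0,-1, 0,0,0,0,0,-1, 0,0,0,0,0,-1, 0,0,0,0,0,-1]}' | tail -2
python3 -m crank '{"series":[0,0,0,0,0,-1, 0,0,0,0,0,-1, 0,0,0,0,0,-1, 0,0,0,0,0,-1, 0,0,0,0,0,-1]}' >/dev/null
python3 -m crank '{"series":[0,0,0,0,0,-1, 0,0,0,0,0,-1, 0,0,0,0,0,-1, 0,0,0,0,0,-1, 0,0,0,0,0,-1]}' >/dev/null
python3 -m crank '{"series":[0,0,0,0,0,-1, 0,0,0,0,0,-1, 0,0,0,0,0,-1, 0,0,0,0,0,-1, 0,0,0,0,0,0]}'|tail -5
python3 -m crank '{"series":[0,0,0,-0.91,0,-0.9, 0,0,0,-0.91,0,-0.9, 0,0,0,-0.91,0,-0.9, 0,0,0,-0.91,0,-0.9, 0,0,0,-0.91,0,-0.9]}' | tail -2
python3 -m crank '{"series":[0,0,0,-0.91,0,-0.9, 0,0,0,-0.91,0,-0.9, 0,0,0,-0.91,0,-0.9, 0,0,0,0,0,0, 0,0,0,0,0,0]}' | tail -5
python3 - <<'E'
from h import *
print(r.get_state()["qpos"].round(2))
p,R=insT(.027,.20); plan(p,R,"ins hover")
E
```

```text
grip_width: 0.0277
finger_force: 29.9
grip_width: 0.028
finger_force: 29.9
ee_pos: [0.537, -0.0343, 0.3328]
eef_rot: [0.139, 0.914, -0.057, 0.376]
wrist_force: [0.2, -0.3, -0.4]
grip_width: 0.0275
finger_force: 29.9
grip_width: 0.0276
finger_force: 29.9
ee_pos: [0.5456, -0.0055, 0.3528]
eef_rot: [-0.323, 0.87, 0.146, 0.342]
wrist_force: [0.2, -0.3, -0.7]
grip_width: 0.0282
finger_force: 29.9
[-0.58 -0.42  1.58  0.75  1.71 -2.64]
ins hover turn x1: [-0.072 -0.225 -0.535] shift(after turn) x3: [-0.477  0.845  1.001]  shift(before) tot [-1.356  2.636  2.951]
```

```bash
python3 -m crank '{"series":[-0.45,0.88,0.98,0,0,0, -0.45,0.88,0.98,0,0,0, -0.45,0.88,0.98,0,0,0, 0,0,0,0,0,0, 0,0,0,0,0,0]}' | tail -5
python3 - <<'E'
from h import *
print(r.get_state()["qpos"].round(2))
p,R=insT(.027,.20); plan(p,R,"ins hover")
E
```

```text
ee_pos: [0.5664, 0.174, 0.304]
eef_rot: [-0.324, 0.87, 0.146, 0.343]
wrist_force: [-0.7, -0.3, -0.5]
grip_width: 0.0277
finger_force: 29.9
[-0.12 -0.52  1.74  0.57  1.41 -2.34]
ins hover turn x1: [-0.073 -0.219 -0.511] shift(after turn) x1: [-0.36   0.627  0.779]  shift(before) tot [-0.343  0.651  0.766]
```

```bash
python3 -m crank '{"series":[-0.17,0.32,0.38,0,0,0, -0.17,0.32,0.38,0,0,0, 0,0,0,-0.07,-0.22,-0.51, 0,0,0,0,0,0, 0,0,0,0,0,0]}' | tail -5
python3 - <<'E'
from h import *
print(r.get_state()["qpos"].round(2))
p,R=insT(.027,.20); plan(p,R,"ins hover"); 
p,R=insT(.027,.11); plan(p,R,"ins .11");
E
```

```text
ee_pos: [0.5765, 0.2321, 0.2872]
eef_rot: [-0.345, 0.857, 0.143, 0.356]
wrist_force: [0.4, 0.4, -0.0]
grip_width: 0.0275
finger_force: 29.9
[ 0.02 -0.51  1.77  0.52  1.28 -2.31]
ins hover turn x1: [-0.026  0.004 -0.032] shift(after turn) x1: [0.002 0.047 0.019]  shift(before) tot [0.002 0.047 0.019]
ins .11 turn x1: [-0.026  0.004 -0.032] shift(after turn) x2: [0.532 0.024 0.539]  shift(before) tot [1.064 0.047 1.078]
```

```bash
python3 -m crank '{"series":[0.35,0.05,0.36,-0.02,0,-0.03, 0.35,0,0.36,0,0,0, 0.35,0,0.35,0,0,0, 0,0,0,0,0,0, 0,0,0,0,0,0]}' | tail -5
python3 - <<'E'
from h import *
p,R=insT(.027,.075); plan(p,R,"ins .075"); print(wd(r.get_state()["ee_pos"])-wd(p))
E
```

```text
ee_pos: [0.5751, 0.2365, 0.1988]
eef_rot: [-0.347, 0.855, 0.144, 0.356]
wrist_force: [-0.1, 1.4, -0.9]
grip_width: 0.0277
finger_force: 29.9
ins .075 turn x1: [0.005 0.02  0.023] shift(after turn) x1: [ 0.458 -0.021  0.426]  shift(before) tot [ 0.459 -0.02   0.425]
[[0.00131251 0.0012408 ]]
```

```bash
python3 -m crank '{"series":[0.17,-0.02,0.14,0,0,0, 0.14,0,0.14,0,0,0, 0.14,0,0.14,0,0,0, 0,0,0,0,0,0, 0,0,0,0,0,0]}' | sed -n 1,4p
python3 -m crank '{"series":[0.14,0,0.14,0,0,0, 0.14,0,0.14,0,0,0, 0.14,0,0.14,0,0,0, 0.14,0,0.14,0,0,0, 0,0,0,0,0,0]}' | sed -n 1,4p
python3 - <<'E'
from h import *
p,R=insT(.027,.01); plan(p,R,"ins .01"); print(wd(r.get_state()["ee_pos"])-wd(p))
E
```

```text
time_s: 52.28
ee_pos: [0.5744, 0.2353, 0.1599]
eef_rot: [-0.348, 0.856, 0.144, 0.355]
wrist_force: [-0.4, 1.0, 0.4]
time_s: 52.9
ee_pos: [0.5736, 0.2352, 0.11]
eef_rot: [-0.348, 0.856, 0.145, 0.354]
wrist_force: [-0.5, -0.3, -1.0]
ins .01 turn x1: [ 0.034 -0.019  0.013] shift(after turn) x1: [ 0.155 -0.023  0.17 ]  shift(before) tot [ 0.154 -0.023  0.17 ]
[[-0.0006403  0.0013677]]
```

```bash
python3 -m crank '{"series":[0.07,0,0.07,0,0,0, 0.07,0,0.07,0,0,0, 0.03,0,0.03,0,0,0, 0.02,0,0.02,0,0,0, 0,0,0,0,0,0]}'|sed -n 1,4p
python3 -m crank '{"series":[0,0,0,0,0,0]}'|sed -n 1,4p
```

```text
time_s: 53.52
ee_pos: [0.575, 0.2355, 0.0976]
eef_rot: [-0.348, 0.855, 0.144, 0.356]
wrist_force: [-1.6, -0.0, 2.8]
time_s: 53.65
ee_pos: [0.575, 0.2355, 0.0976]
eef_rot: [-0.348, 0.855, 0.144, 0.356]
wrist_force: [-0.2, 0.3, 4.9]
```

```bash
python3 -m crank '{"series":[0.03,0,0.03,0,0,0, 0,0,0,0,0,0]}'|sed -n 1,4p
python3 -m crank '{"series":[0,0,0,0,0,0, 0,0,0,0,0,0, 0,0,-0.3,0,0,0, 0,0,-0.6,0,0,0, 0,0,-0.8,0,0,0]}' 44 | tail -3
python3 -m crank '{"series":[-0.6,0,-0.5,0,0,0, -0.5,0,-0.5,0,0,0, 0,0,0,0,0,1, 0,0,0,0,0,1, 0,0,0,0,0,1]}' >/dev/null
python3 -m crank '{"series":[0,0,0,0,0,1, 0,0,0,0,0,1, 0,0,0,0,0,1, 0,0,0,0,0,1, 0,0,0,0,0,1]}' >/dev/null
python3 -m crank '{"series":[0,0,0,0,0,1, 0,0,0,0,0,1, 0,0,0,0,0,1, 0,0,0,0,0,1, 0,0,0,0,0,1]}' >/dev/null
python3 -m crank '{"series":[0,0,0,0,0,1, 0,0,0,0,0,1, 0,0,0,0,0,1, 0,0,0,0,0,1, 0,0,0,0,0,1]}' >/dev/null
python3 -m crank '{"series":[0,0,0,0,0,1, 0,0,0,0,0,1, 0,0,0,0,0,1, 0,0,0,0,0,1, 0,0,0,0,0,1]}' >/dev/null
python3 -m crank '{"series":[0,0,0,0,0,1, 0,0,0,0,0,1, 0,0,0,0,0,1, 0,0,0,0,0,1, 0,0,0,0,0,1]}' >/dev/null
python3 -m crank '{"series":[0,0,0,0,0,1, 0,0,0,0,0,1, 0,0,0,0,0,0]}' | head -3
python3 - <<'E'
from h import *
s=r.get_state(); print(s["qpos"].round(2))
plan(np.array([.43,-.34,.24]),rot(-.30-np.pi/2),"view")
E
```

```text
time_s: 53.9
ee_pos: [0.5757, 0.2361, 0.0976]
eef_rot: [-0.348, 0.854, 0.145, 0.358]
wrist_force: [-4.2, -0.1, 12.7]
wrist_force: [0.9, -0.9, 0.6]
grip_width: 0.0438
finger_force: 0.0
time_s: 58.65
ee_pos: [0.5254, 0.1876, 0.2535]
eef_rot: [0.856, 0.348, 0.354, -0.144]
[-0.11 -0.68  1.94  0.59  1.36  0.72]
view turn x10: [-0.401 -0.675  0.969] shift(after turn) x9: [0.12  0.986 0.025]  shift(before) tot [-5.307  5.185 -4.987]
```

```bash
python3 -m crank '{"series":[0,0,0,-0.4,-0.67,0.97, 0,0,0,-0.4,-0.67,0.97, 0,0,0,-0.4,-0.67,0.97, 0,0,0,-0.4,-0.67,0.97, 0,0,0,-0.4,-0.67,0.97]}' >/dev/null
python3 -m crank '{"series":[0,0,0,-0.4,-0.67,0.97, 0,0,0,-0.4,-0.67,0.97, 0,0,0,-0.4,-0.67,0.97, 0,0,0,-0.4,-0.67,0.97, 0,0,0,-0.4,-0.67,0.97]}' >/dev/null
python3 -m crank '{"series":[0.12,0.98,0.02,0,0,0, 0.12,0.98,0.02,0,0,0, 0.12,0.98,0.02,0,0,0, 0.12,0.98,0.02,0,0,0, 0.12,0.98,0.02,0,0,0]}' >/dev/null
python3 -m crank '{"series":[0.12,0.98,0.02,0,0,0, 0.12,0.98,0.02,0,0,0, 0.12,0.98,0.02,0,0,0, 0.12,0.98,0.02,0,0,0, 0,0,0,0,0,0]}' >/dev/null
python3 -m crank '{"series":[0,0,0,0,0,0]}' | head -3
python3 - <<'E'
from h import *
ci=camera_info("wrist"); im=capture("wrist"); cv2.imwrite("pics/w8.png",im[:,:,::-1])
for t in (80,95,110,125): print(t); wands(im,ci,t)
E
```

```text
time_s: 61.28
ee_pos: [0.4306, -0.3365, 0.241]
eef_rot: [0.989, -0.15, 0.002, -0.003]
80
95
110
125
[  0.541  -0.41   -0.288 120.276  28.248] px [356.  58.] g [55. 65. 90.]
```

Run:
```python
from h import *
ci=camera_info("wrist"); im=cv2.imread("pics/w8.png")
for t in (132,138,144,150,156): print(t); wands(im,ci,t)
```

```text
132
[  0.531  -0.406  -0.287 144.089  28.475] px [356.  73.] g [ 56.  66. 121.]
138
[  0.531  -0.406  -0.287 144.098  28.475] px [356.  77.] g [ 56.  67. 131.]
144
[  0.531  -0.407  -0.287 144.084  29.209] px [355.  79.] g [ 57.  68. 134.]
150
[  0.543  -0.541   1.723 150.99   30.354] px [469.  35.] g [ 50. 119. 146.]
[  0.53   -0.411  -0.288 144.092  38.904] px [356.  79.] g [ 57.  68. 135.]
156
[  0.543  -0.541   1.718 150.94   30.815] px [464.  37.] g [ 60. 137. 153.]
[  0.53   -0.412  -0.276 144.286  40.223] px [358.  77.] g [ 57.  86. 150.]
```

View pics/w8.png

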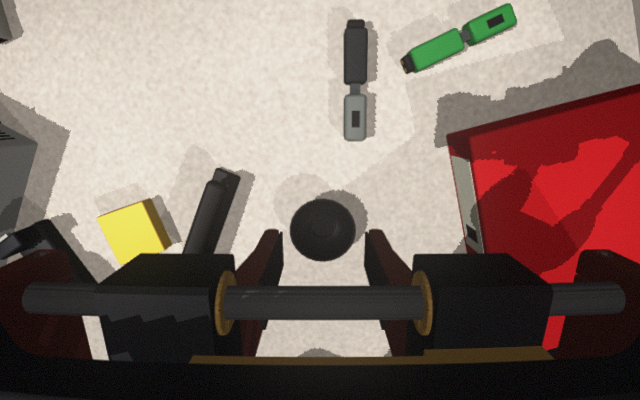

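Run:
```python
from h import *
ci=camera_info("wrist")
c=plane(ci,[(322,262)],0.0)[0];e=plane(ci,[(322,200)],.032)[0];print("bowl near/far",c,e)
f=np.array([np.cos(-.287),np.sin(-.287)]); cw=np.array([.531,-.406])
for q in (c,e): print("along,-perp",(q[:2]-cw)@f,(q[:2]-cw)@[-f[1],f[0]])
```

```text
bowl near/far [ 0.30389318 -0.29262627  0.        ] [ 0.4012648  -0.32300909  0.032     ]
along,-perp -0.24991097467193643 0.044447912648616805
along,-perp -0.14792144653415581 0.04287141457685522
```

Run:
```python
from h import *
p,R=pickT(.531,-.406,-.287,up=.12); plan(p,R,"hover")
```

```text
hover turn x8: [-0.     0.933 -0.016] shift(after turn) x3: [-0.113  0.216  0.923]  shift(before) tot [1.717 0.639 2.2  ]
```

```bash
python3 -m crank '{"series":[0,0,0,0,0.93,-0.02, 0,0,0,0,0.93,-0.02, 0,0,0,0,0.93,-0.02, 0,0,0,0,0.93,-0.02, 0,0,0,0,0.93,-0.02]}' 60 >/dev/null
python3 -m crank '{"series":[0,0,0,0,0.93,-0.02, 0,0,0,0,0.93,-0.02, 0,0,0,0,0.93,-0.02, -0.11,0.22,0.93,0,0,0, -0.11,0.22,0.93,0,0,0]}' >/dev/null
python3 -m crank '{"series":[-0.11,0.22,0.93,0,0,0, 0,0,0,0,0,0, 0,0,0,0,0,0]}' | head -3
python3 -m crank '{"series":[-0.4,0,0.4,0,0,0, -0.4,0,0.4,0,0,0, -0.3,0,0.3,0,0,0, 0,0,0,0,0,0, 0,0,0,0,0,0]}'|head -4
python3 - <<'E'
from h import *
p2,R=pickT(.531,-.406,-.287); plan(p2,R,"down")
E
```

```text
time_s: 62.95
ee_pos: [0.5202, -0.4032, 0.1107]
eef_rot: [0.915, -0.13, 0.379, 0.055]
time_s: 63.58
ee_pos: [0.5201, -0.4056, 0.02]
eef_rot: [0.914, -0.131, 0.38, 0.057]
wrist_force: [0.9, -0.9, -0.3]
down turn x1: [ 0.024 -0.025  0.038] shift(after turn) x1: [-0.382 -0.045  0.333]  shift(before) tot [-0.382 -0.047  0.332]
```

```bash
python3 -m crank '{"series":[-0.18,-0.04,0.14,0,0,0, -0.12,0,0.1,0,0,0, -0.06,0,0.05,0,0,0, 0,0,0,0,0,0, 0,0,0,0,0,0]}'|head -4
python3 -m crank '{"series":[0,0,0,0,0,0, 0,0,0,0,0,0, 0,0,0,0,0,0, 0,0,0,0,0,0]}' 10
python3 -m crank '{"series":[0,0,-0.2,0,0,0, 0.4,0,-0.6,0,0,0, 0.6,0,-0.6,0,0,0, 0.6,0,-0.6,0,0,0, 0,0,0,0,0,0]}'|tail -5
python3 - <<'E'
from h import *
s=r.get_state(); print(s["qpos"].round(2)); R0=Ro.from_quat(s["eef_rot"]); L=np.array([.50,.06,.37]); plan(L,R0,"lift")
E
```

```text
time_s: 64.2
ee_pos: [0.517, -0.4015, -0.0117]
eef_rot: [0.915, -0.131, 0.378, 0.055]
wrist_force: [-0.2, 0.2, 0.2]
time_s: 64.7
ee_pos: [0.5169, -0.4014, -0.0117]
eef_rot: [0.915, -0.131, 0.378, 0.055]
wrist_force: [-0.5, 0.3, 0.2]
grip_width: 0.0278
finger_force: 29.9
ee_pos: [0.5018, -0.3983, 0.1488]
eef_rot: [0.913, -0.13, 0.381, 0.059]
wrist_force: [-0.4, -0.4, -0.8]
grip_width: 0.028
finger_force: 29.9
[-1.01 -0.46  1.99  0.57  1.05  0.7 ]
lift turn x1: [0. 0. 0.] shift(after turn) x8: [ 0.141 -0.911 -0.524]  shift(before) tot [ 1.128 -7.288 -4.188]
```

```bash
python3 -m crank '{"series":[0.14,-0.6,-0.9,0,0,0, 0.14,-0.9,-0.9,0,0,0, 0.14,-0.9,-0.6,0,0,0, 0.14,-0.95,-0.6,0,0,0, 0.14,-0.95,-0.5,0,0,0]}' | tail -2
python3 -m crank '{"series":[0.14,-0.95,-0.3,0,0,0, 0.14,-0.95,-0.2,0,0,0, 0.14,-0.95,-0.2,0,0,0, 0,0,0,0,0,-1, 0,0,0,0,0,-1]}' | tail -2
python3 -m crank '{"series":[0,0,0,0,0,-1, 0,0,0,0,0,-1, 0,0,0,0,0,-1, 0,0,0,0,0,-1, 0,0,0,0,0,-1]}' >/dev/null
python3 -m crank '{"series":[0,0,0,0,0,-1, 0,0,0,0,0,-1, 0,0,0,0,0,-1, 0,0,0,0,0,-1, 0,0,0,0,0,-1]}' | tail -2
python3 -m crank '{"series":[0,0,0,0,0,-1, 0,0,0,0,0,-1, 0,0,0,0,0,-1, 0,0,0,0,0,-1, 0,0,0,0,0,-1]}' | tail -2
python3 -m crank '{"series":[0,0,0,0,0,-1, 0,0,0,0,0,-1, 0,0,0,0,0,-1, 0,0,0,0,0,-1, 0,0,0,0,0,-1]}' >/dev/null
python3 -m crank '{"series":[0,0,0,0,0,-1, 0,0,0,0,0,-1, 0,0,0,0,0,-1, 0,0,0,0,0,-1, 0,0,0,0,0,-1]}' >/dev/null
python3 -m crank '{"series":[0,0,0,0,0,-1, 0,0,0,0,0,-1, 0,0,0,0,0,-1, 0,0,0,0,0,0, 0,0,0,0,0,0]}'|tail -6
python3 - <<'E'
from h import *
print(r.get_state()["qpos"].round(2))
grasp([.531,-.406],-.287,np.array([.5169,-.4014,-.0117]),[.915,-.131,.378,.055])
p,R=insT(.081,.21); plan(p,R,"ins hover"); print(p)
E
```

```text
grip_width: 0.0279
finger_force: 29.9
grip_width: 0.0281
finger_force: 29.9
grip_width: 0.0279
finger_force: 29.9
grip_width: 0.0278
finger_force: 29.9
time_s: 70.32
ee_pos: [0.5313, 0.0117, 0.3616]
eef_rot: [0.132, 0.921, -0.05, 0.364]
wrist_force: [-0.1, 0.2, -0.3]
grip_width: 0.0276
finger_force: 29.9
[ 0.18 -0.71  1.74 -0.31  1.42 -1.17]
f in tool [0.708 0.002 0.706] c in tool [ 0.0286  0.0005 -0.0077]
ins hover turn x8: [-0.87  -0.034 -0.905] shift(after turn) x4: [-0.36   0.766  0.74 ]  shift(before) tot [1.559 4.217 0.033]
[0.53767029 0.2736968  0.29732451]
```

```bash
python3 -m crank '{"series":[0.31,0.84,0,0,0,0, 0.31,0.84,0,0,0,0, 0.31,0.84,0,0,0,0, 0.31,0.84,0,0,0,0, 0.31,0.84,0,0,0,0]}' | tail -2
python3 -m crank '{"series":[0,0,0,-0.87,-0.03,-0.9, 0,0,0,-0.87,-0.03,-0.9, 0,0,0,-0.87,-0.03,-0.9, 0,0,0,-0.87,-0.03,-0.9, 0,0,0,-0.87,-0.03,-0.9]}' | tail -2
python3 -m crank '{"series":[0,0,0,-0.87,-0.03,-0.9, 0,0,0,-0.87,-0.03,-0.9, 0,0,0,-0.87,-0.03,-0.9, 0,0,0,0,0,0, 0,0,0,0,0,0]}' | tail -5
python3 - <<'E'
from h import *
print(r.get_state()["qpos"].round(2))
p,R=insT(.081,.21); plan(p,R,"ins hover")
E
```

```text
grip_width: 0.0278
finger_force: 29.9
grip_width: 0.0283
finger_force: 29.9
ee_pos: [0.5364, 0.2728, 0.2994]
eef_rot: [-0.344, 0.858, 0.144, 0.354]
wrist_force: [-0.5, 0.3, -0.6]
grip_width: 0.0282
finger_force: 29.9
[ 0.14 -0.59  1.8   0.45  1.28 -2.17]
ins hover turn x1: [-0.006 -0.025 -0.053] shift(after turn) x1: [ 0.006 -0.004  0.043]  shift(before) tot [ 0.006 -0.004  0.043]
```

```bash
python3 -m crank '{"series":[0.4,0,0.44,0,-0.02,-0.05, 0.4,0,0.4,0,0,0, 0.35,0,0.35,0,0,0, 0,0,0,0,0,0, 0,0,0,0,0,0]}' | tail -5
python3 - <<'E'
from h import *
p,R=insT(.081,.075); plan(p,R,"ins .075"); print(wd(r.get_state()["ee_pos"])-wd(p))
E
```

```text
ee_pos: [0.5377, 0.2751, 0.2026]
eef_rot: [-0.348, 0.855, 0.144, 0.357]
wrist_force: [0.7, 0.4, -0.2]
grip_width: 0.0278
finger_force: 29.9
ins .075 turn x1: [0.004 0.023 0.035] shift(after turn) x1: [ 0.488 -0.017  0.463]  shift(before) tot [ 0.489 -0.016  0.461]
[[0.00099881 0.00104123]]
```

```bash
python3 -m crank '{"series":[0.16,-0.02,0.14,0,0,0, 0.16,0,0.15,0,0,0, 0.16,0,0.16,0,0,0, 0,0,0,0,0,0, 0,0,0,0,0,0]}' | sed -n 1,4p
python3 -m crank '{"series":[0.14,0,0.14,0,0,0, 0.14,0,0.14,0,0,0, 0.14,0,0.14,0,0,0, 0.14,0,0.14,0,0,0, 0,0,0,0,0,0]}' | sed -n 1,4p
python3 - <<'E'
from h import *
p,R=insT(.081,.01); plan(p,R,"ins .01"); print(wd(r.get_state()["ee_pos"])-wd(p))
E
```

```text
time_s: 73.45
ee_pos: [0.5377, 0.2725, 0.1612]
eef_rot: [-0.348, 0.856, 0.144, 0.356]
wrist_force: [-0.3, 0.0, -0.7]
time_s: 74.08
ee_pos: [0.537, 0.2725, 0.1114]
eef_rot: [-0.348, 0.856, 0.144, 0.354]
wrist_force: [-0.0, 0.2, -0.8]
ins .01 turn x1: [ 0.02  -0.019  0.015] shift(after turn) x1: [0.15  0.007 0.181]  shift(before) tot [0.15  0.006 0.181]
[[-0.00131525 -0.00039214]]
```

```bash
python3 -m crank '{"series":[0.06,0,0.08,0,0,0, 0.06,0,0.07,0,0,0, 0.04,0,0.04,0,0,0, 0.03,0,0.03,0,0,0, 0,0,0,0,0,0]}'|sed -n 1,4p
python3 -m crank '{"series":[0.02,0,0.02,0,0,0, 0,0,0,0,0,0]}'|sed -n 1,4p
```

```text
time_s: 74.7
ee_pos: [0.5394, 0.2739, 0.098]
eef_rot: [-0.348, 0.855, 0.144, 0.357]
wrist_force: [-1.2, 1.9, 4.3]
time_s: 74.95
ee_pos: [0.5399, 0.2743, 0.0981]
eef_rot: [-0.348, 0.855, 0.144, 0.358]
wrist_force: [-3.9, 0.8, 8.8]
```

```bash
python3 -m crank '{"series":[-0.02,0,-0.02,0,0,0, 0,0,0,0,0,0, 0,0,-0.3,0,0,0, 0,0,-0.6,0,0,0, 0,0,-0.8,0,0,0]}' 44 | tail -3
python3 -m crank '{"series":[-0.6,0,-0.5,0,0,0, -0.6,0,-0.5,0,0,0, 0,0,0,0,0,0, 0,0,0,0,0,0]}' | head -3
python3 - <<'E'
from h import *
s=r.get_state(); print(s["qpos"].round(2))
plan(dw(0,.157,.26),rot(D["yaw"]),"tab")
E
```

```text
wrist_force: [1.3, -0.3, -0.1]
grip_width: 0.0441
finger_force: 0.0
time_s: 76.08
ee_pos: [0.4925, 0.2288, 0.2598]
eef_rot: [-0.348, 0.856, 0.144, 0.355]
[ 0.01 -0.77  1.98  0.52  1.34 -2.29]
tab turn x15: [0.391 0.391 0.945] shift(after turn) x2: [ 0.64   0.316 -0.002]  shift(before) tot [-0.453  1.278  0.447]
```

```bash
python3 -m crank '{"series":[0,0,0,0.39,0.39,0.945, 0,0,0,0.39,0.39,0.945, 0,0,0,0.39,0.39,0.945, 0,0,0,0.39,0.39,0.945, 0,0,0,0.39,0.39,0.945]}' 50 >/dev/null
python3 -m crank '{"series":[0,0,0,0.39,0.39,0.945, 0,0,0,0.39,0.39,0.945, 0,0,0,0.39,0.39,0.945, 0,0,0,0.39,0.39,0.945, 0,0,0,0.39,0.39,0.945]}' >/dev/null
python3 -m crank '{"series":[0,0,0,0.39,0.39,0.945, 0,0,0,0.39,0.39,0.945, 0,0,0,0.39,0.39,0.945, 0,0,0,0.39,0.39,0.945, 0,0,0,0.39,0.39,0.945]}' >/dev/null
python3 -m crank '{"series":[0.64,0.32,0,0,0,0, 0.64,0.32,0,0,0,0, 0,0,0,0,0,0, 0,0,0,0,0,0]}' | head -3
python3 - <<'E'
from h import *
plan(dw(0,.157,.0765),rot(D["yaw"]),"tab")
E
```

```text
time_s: 78.45
ee_pos: [0.4665, 0.3103, 0.2599]
eef_rot: [0.39, 0.921, 0.0, 0.0]
tab turn x1: [0.008 0.004 0.012] shift(after turn) x4: [0.001 0.    0.764]  shift(before) tot [ 5.000e-03 -2.000e-03  3.057e+00]
```

```bash
python3 -m crank '{"series":[0,0,0.8,0,0,0, 0,0,0.8,0,0,0, 0,0,0.8,0,0,0, 0,0,0.4,0,0,0, 0,0,0.25,0,0,0]}' >/dev/null
python3 -m crank '{"series":[0,0,0,0,0,0, 0,0,0,0,0,0, 0,0,0,0,0,0, 0,0,0,0,0,0]}' 5
python3 -m crank '{"series":[-0.12,0,0,0,0,0, -0.12,0,0,0,0,0, -0.1,0,0,0,0,0, -0.06,0,0,0,0,0, 0,0,0,0,0,0]}' | sed -n 2,4p
python3 - <<'E'
from h import *
print(wd(r.get_state()["ee_pos"]))
E
```

```text
time_s: 79.58
ee_pos: [0.4662, 0.3098, 0.0799]
eef_rot: [0.39, 0.921, -0.0, 0.0]
wrist_force: [-5.0, -6.1, 4.2]
grip_width: 0.0161
finger_force: 30.0
ee_pos: [0.4828, 0.293, 0.0799]
eef_rot: [0.39, 0.921, 0.0, 0.0]
wrist_force: [-7.2, -5.4, 6.3]
[[-0.00029363  0.13300798]]
```

```bash
python3 -m crank '{"series":[-0.05,0,0,0,0,0, -0.04,0,0,0,0,0, -0.03,0,0,0,0,0, 0,0,0,0,0,0]}' | sed -n 2,4p
python3 - <<'E'
from h import *
s=r.get_state();print(wd(s["ee_pos"]), s["wrist_force"][:2]@dax()[1])
E
python3 -m crank '{"series":[-0.04,0,0,0,0,0, -0.02,0,0,0,0,0, 0,0,0,0,0,0]}' | sed -n 2,4p
python3 - <<'E'
from h import *
s=r.get_state();print(wd(s["ee_pos"]), s["wrist_force"][:2]@dax()[1])
E
```

```text
ee_pos: [0.485, 0.2907, 0.0799]
eef_rot: [0.389, 0.921, 0.001, -0.003]
wrist_force: [-15.6, 2.6, 7.2]
[[-0.00032577  0.12980026]] 12.751807996346676
ee_pos: [0.4853, 0.2904, 0.0799]
eef_rot: [0.387, 0.922, 0.002, -0.005]
wrist_force: [-22.9, 9.0, 9.9]
[[-0.00032307  0.12948547]] 22.40371082859143
```

```bash
python3 -m crank '{"series":[0.06,0,0,0,0,0, 0,0,0,0,0,0, 0,0,0,0,0,0, 0,0,-0.8,0,0,0, 0,0,-0.8,0,0,0]}' 50 | tail -2
python3 -m crank '{"series":[0,0,-0.8,0,0,0, 0,0,-0.6,0,0,1, 0,0,0,0,0,1, 0,0,0,0,0,1, 0,0,0,0,0,1]}' >/dev/null
python3 -m crank '{"series":[0,0,0,0,0,1, 0,0,0,0,0,1, 0,0,0,0,0,1, 0,0,0,0,0,1, 0,0,0,0,0,1]}' >/dev/null
python3 -m crank '{"series":[0,0,0,0,0,1, 0,0,0,0,0,1, 0,0,0,0,0,1, 0,0,0,0,0,1, 0,0,0,0,0,1]}' >/dev/null
python3 -m crank '{"series":[0,0,0,0,0,1, 0,0,0,0,0,0, 0,0,0,0,0,0]}' | head -3
python3 - <<'E'
from h import *
plan(dw(-.065,-.05,.25),rot(D["yaw"]-np.pi/2),"cap hover")
im=capture("scene"); cv2.imwrite("pics/s9.png",cv2.resize(im[100:220,310:430,::-1],None,fx=5,fy=5,interpolation=cv2.INTER_CUBIC))
E
```

```text
grip_width: 0.0501
finger_force: 0.0
time_s: 83.95
ee_pos: [0.4887, 0.2883, 0.2586]
eef_rot: [0.927, 0.376, 0.002, -0.0]
cap hover turn x1: [ 0.006 -0.037  0.024] shift(after turn) x3: [-0.365  0.975  0.048]  shift(before) tot [-1.103  2.923  0.14 ]
```

View pics/s9.png

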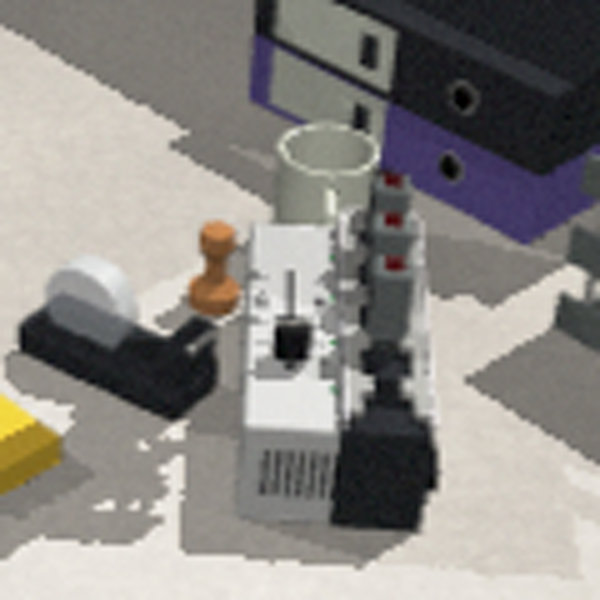

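The scene crop shows three wands upright at equal height (heads at (393,180), (395,220) and (397,262)), the lock bar shut, and the cap at off (293,340). Next is the slider.

```bash
python3 -m crank '{"series":[-0.36,0.97,0,0,0,0, -0.36,0.97,0,0,0,0, -0.37,0.97,0,0,0,0, 0,0,0.6,0,0,0, 0,0,0,0,0,0]}' 50 |head -2
python3 - <<'E'
from h import *
plan(dw(-.065,-.0505,.070),rot(D["yaw"]-np.pi/2),"cap")
E
```

```text
time_s: 84.62
ee_pos: [0.5621, 0.1167, 0.219]
cap turn x1: [-0.031  0.012  0.002] shift(after turn) x3: [0.005 0.009 0.828]  shift(before) tot [0.018 0.037 2.482]
```

```bash
python3 -m crank '{"series":[0.02,0.03,0.8,0,0,0, 0,0,0.8,0,0,0, 0,0,0.5,0,0,0, 0,0,0.36,0,0,0, 0,0,0,0,0,0]}' 50 |head -4
python3 -m crank '{"series":[0,0,0,0,0,0, 0,0,0,0,0,0, 0,0,0,0,0,0, 0,0,0,0,0,0]}' 5
python3 - <<'E'
from h import *
s=r.get_state();print(wd(s["ee_pos"]))
E
```

```text
time_s: 85.25
ee_pos: [0.5649, 0.1185, 0.0742]
eef_rot: [0.926, 0.376, 0.001, -0.001]
wrist_force: [0.1, 0.0, -0.4]
time_s: 85.75
ee_pos: [0.5658, 0.118, 0.0757]
eef_rot: [0.927, 0.376, 0.002, -0.001]
wrist_force: [-2.0, 1.1, 1.5]
grip_width: 0.0177
finger_force: 30.0
[[-0.06233755 -0.05044433]]
```

Gripped at y = -50.4 mm. Now I slide it 70 mm along the dock's +y.

```bash
python3 -m crank '{"series":[0,-0.25,0,0,0,0, 0,-0.3,0,0,0,0, 0,-0.3,0,0,0,0, 0,-0.2,0,0,0,0, 0,0,0,0,0,0]}' |head -4
python3 -m crank '{"series":[0,-0.11,0,0,0,0, 0,0,0,0,0,0, 0,0,0,0,0,0]}' |head -4
python3 - <<'E'
from h import *
s=r.get_state();print(wd(s["ee_pos"]))
E
```

```text
time_s: 86.38
ee_pos: [0.5201, 0.1646, 0.0756]
eef_rot: [0.926, 0.376, 0.002, -0.001]
wrist_force: [-3.0, 0.3, 6.4]
time_s: 86.75
ee_pos: [0.516, 0.1687, 0.0756]
eef_rot: [0.927, 0.376, 0.002, -0.001]
wrist_force: [-2.3, -1.0, 7.3]
[[-0.06287004  0.02062285]]
```

```bash
python3 -m crank '{"series":[0,0.015,0,0,0,0, 0,0,0,0,0,0]}' |head -2
python3 -m crank '{"series":[0,0,0,0,0,0, 0,0,0,0,0,0, 0,0,0,0,0,0, 0,0,-0.5,0,0,0, 0,0,-0.8,0,0,0]}' 50 | tail -2
python3 -m crank '{"series":[0,0,-0.8,0,0,0, 0,0,-0.6,0,0,0, 0,0,0,0,0,0, 0,0,0,0,0,0]}' |head -2
python3 - <<'E'
from h import *
ci=camera_info("wrist"); im=capture("wrist").max(2)
# dark cap blob near the expected cap position, and broad mark, in dock y
u,v=proj(ci,dw(-.066,.02,.117))[0].astype(int); print(u,v)
ys,xs=np.where(im[v-8:v+9,u-40:u+41]<60); P=wd(plane(ci,np.c_[xs+u-40,ys+v-8],.117)); k=abs(P[:,0]+.066)<.012
print("cap y",np.median(P[k,1]),P[k,1].min(),P[k,1].max())
for x in (-.0445,-.0875):
    u,v=proj(ci,dw(x,.02,.085))[0].astype(int)
    ys,xs=np.where(im[v-4:v+5,u-8:u+9]<110); print("mark y",wd(plane(ci,np.c_[xs+u-8,ys+v-4],.085))[:,1].mean(),len(xs))
E
```

```text
time_s: 87.0
ee_pos: [0.5165, 0.1683, 0.0756]
grip_width: 0.05
finger_force: 0.0
time_s: 88.12
ee_pos: [0.5172, 0.1665, 0.2351]
322 192
cap y 0.018628198672235717 -0.019600539448775624 0.05689798372382674
mark y 0.021137295876542894 32
mark y 0.020339182031359072 64
```

Cap and mark agree to within about 2 mm, so I'm handing in.

```bash
python3 -c "
from workcell import r
print(r.job_done())"
```

```text
the job is handed in; nothing more can be done
None
```

I handed the job in: all three wands on the desk are seated foot-down in their own wells, the lock bar is shut and the level slider is within about 2 mm of the overnight mark by my reading; the judge returned no verdict.

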